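Nest the small tin and twist the canister shut

TASK

Pack the nesting canister away: stand the small eight-sided tin, which lies on its side, upright with its round lid on top inside the open lower shell on the wooden plinth. Then put the big hollow cap over it so that the cap's lip sits flat on the shoulder of the lower shell, and turn the cap clockwise (seen from above) until it stops, its bar grip in line with the long side of the plinth. Leave the stapler, the glue stick and the eraser where they are.

Things in the scene. Friction and masses are not known exactly. Their poses are not given: they have to be found in the camera images.
- lower_shell: Grey round shell, open at the top, 94 mm outer diameter, fixed on a light wooden plinth 150 x 104 x 12 mm that is fixed to the desk. Origin: centre of the plinth's underside, on the desk; z up, x along the plinth's long side. The inner floor lies 16 mm, the rim of the neck 48 mm above the desk; inside diameter 66 mm, at the very rim 62 mm.
- shoulder (a point): Centre of the lower shell's flat shoulder, 32 mm above the desk, where the cap's lip comes to rest. Inside it rises the neck, 72 mm outer diameter, 16 mm high, its top 5 mm tapering inward as a lead-in. On the neck two aluminium flange arcs, 83 mm diameter, 7 to 11 mm above the shoulder, 120 degrees each.
- gap (a point): Middle of one of the two 60 degree gaps between the flange arcs, on the shoulder at 39 mm from the centre, 50 degrees counterclockwise (from above) of the plinth's +x; the other lies opposite. The cap's lugs drop through the gaps, then run clockwise under the flanges to a stop, met about 2 degrees past the line of the two x axes. Counterclockwise is blocked.
- cap_shell: Grey hollow cap standing mouth down, 180 g, outer diameter 94, inner 88, 75 mm high to its flat top, 71 mm deep inside. Origin: centre of the lip; z up; x along the bar grip. Two inward lugs at the lip below the bar's ends (+x and -x): 30 degrees wide, 5 mm high, 77 mm across between them. Same after half a turn. It stands at one side of the plinth, the tin at the other; sides vary.
- cap_grip (a point): Middle of the cap's light wooden bar grip, 90 mm above the lip: bar 60 mm long along the cap's x, 16 mm thick, from 75 to 105 mm above the lip. The cap drops home with the bar 50 degrees (within 15) counterclockwise of the plinth's long side, i.e. towards the gaps; turned 50 degrees clockwise it is shut.
- small_tin: Closed rigid tin, 120 g: grey eight-sided body 48 mm across flats, 72 mm long, then a round aluminium lid 40 mm in diameter, 12 mm high. Origin: centre of the foot; z from foot to lid. Starts lying on a flat, lid away from the robot, axis 24 mm above the desk. Its side flats can be pinched. Let go with its foot's edge on the desk and its axis within 25 degrees of vertical, it settles upright.
- stapler: Small stapler, 130 x 34 x 48 mm, bystander. Origin: centre of its underside.
- glue_stick: Standing glue stick, 24 mm in diameter, 92 mm high, bystander. Origin: centre of its underside.
- eraser: Flat eraser in a sleeve, 21 x 52 x 12 mm, bystander. Origin: centre of its underside.
Things that resemble listed ones, but are neither listed nor needed, are in the scene too. What is shaped like the cap_shell but purple is not meant.

How it is judged:
On the way, in this order (a step that is already met when the one before it is completed fails the run):
1. the small tin stands upright, lid up, on the floor of the lower shell, out of the fingers (horizontal distance between small_tin and lower_shell below 0.01 m and z of small_tin in the frame of lower_shell below 0.02 m and angle between small_tin's own z axis and vertical below 0.1 rad and contact force between the fingers and small_tin below 0.1 N), for 0.2 s.
2. the cap's lip sits on the shoulder of the lower shell (horizontal distance between cap_shell and lower_shell below 0.005 m and z of cap_shell in the frame of lower_shell below 0.0345 m and angle between cap_shell's own z axis and vertical below 0.06 rad), for 0.1 s.
At the end, for the whole second after the job is handed in: The tin stands upright (0.1 rad), lid up, on the shell's floor (4 mm in height, 10 mm off centre); the cap sits on the shoulder (2.5 mm in height, 5 mm sideways, tilt 0.06 rad), its bar within 0.17 rad of the plinth's long side; all at rest and released (all of step 2 and horizontal distance between small_tin and lower_shell below 0.01 m and z of small_tin in the frame of lower_shell below 0.02 m and angle between small_tin's own z axis and vertical below 0.1 rad and angle between the x axis of cap_shell and the x axis of lower_shell, either way round below 0.17 rad and linear speed of each of cap_shell, small_tin below 0.01 m/s); the robot touches nothing.
It fails at once if the stapler, glue stick or eraser is moved by more than 30 mm (distance of any of stapler, glue_stick, eraser from where it was at the start of the episode above 0.03 m).
It also fails if it takes over 72 s, if anything falls off the work surface, if the arm or the gripper's body presses on something with over 40 N, if the wrist force passes 120 N, or if a joint passes its speed limit or range.

ROBOT

A 6-joint arm with a two-finger parallel gripper is mounted at the origin on a cart in front of the work surface, level with it; the furniture and walls round the work are solid. World frame = base frame: x ahead of the robot, y to its left, z up, the work surface at z = 0. Lengths are in m, angles in rad, forces in N, time in s.
With the tool pointing down it reaches from about 0.325 to 0.85 m from the base axis. Payload 4.4 kg.
Tool frame: the origin (TCP) lies midway between the tips of the shut fingers; the grasp point (between the pads) lies 19 mm behind it; z points along the fingers, y is the direction in which the jaws open and shut (so a half turn about z gives the same grasp; the last joint's range is limited). The gripper opens to 94 mm and grips with 3 to 60 N. Pads are 16 mm wide; open, the fingers measure 119 mm over their backs; the gripper's body (75 mm by 177 mm) begins 78 mm behind the grasp point.
Start: joints at [1.167, 0.207, 1.542, -0, 1.393, -0.15], TCP at [0.144, 0.557, 0.205] pointing down, gripper open.
Joint ranges: [-2.73, 2.73], [-0.86, 2.22], [0.23, 2.46], [-1.11, 4.25], [0.08, 2.63], [-2.82, 2.82]. Speed limits (rad/s): [2.79, 2.79, 3.14, 3.14, 3.14, 3.14].

INTERFACE

Orientations are given as a unit quaternion [x, y, z, w].
In Python, from cell import arm gives the robot as it stands. The module is installed in compiled form; this text tells all that it offers.
- The arm moves only by the tool jog_arm, never from a script. Its argument "steps" is a list of rows, each a list of 2 entries, a list of its own where there are three numbers: the shift along the tool's x, y, z scaled (see below), then the turn about the tool's z scaled (see below). A call has 1 to 10 rows; each row is the pose to reach, as a shift and turn from the pose commanded when the call began, along the tool's axes at that moment, turning the shorter way round; what a row does not reach only later rows make up. The controller multiplies each number of a shift by 0.25 m and each number of a turn by pi rad. A row lasts 1/12 s, in which the tool goes at most 41.7 mm and 7.16 degrees, less where a joint would pass 70% of its speed; a pose out of reach is approached as far as the arm can. A call with a number of a shift or a turn outside -1 to 1 is refused whole. A call with a gripper value outside its range is refused whole. "claw" is the opening, from -1 (shut) to 1 (fully open), set as the call begins (left out, the last holds). The fingers move at their own pace and stop on an object; the grip force is fixed at half the most. Time passes only in rows, so rows that repeat a pose let the fingers close. It gives the time, the measured TCP pose, the force and the opening at its end, in the units of the state.
- arm.read_state(): the state, without advancing time (a new reading comes with each control period).
- arm.snapshot(name): name is "scene" or "top"; returns the picture (384x512x3 uint8, red, green, blue); there is no depth.
- arm.calibration(name): a dict with "fx", "fy", "cx", "cy" (pixels), "view" (4x4, takes a point from world to camera coordinates). Camera axes: x right, y down, z forward; pixel columns grow to the right and rows downward; lengths in m; the calibration is good to about 2 mm. A picture is of the moment at which its call begins. calibration takes no time and is no camera call.
- arm.job_done(): hands the job in, once; it reports no verdict.
Trained networks look in the newest picture that a camera, given by its name, has taken for a name from the list of things; names that differ only in an ending like _2 or _b are one class to them, and where a whole thing is asked for, a point or a joint stands for the part that bears it (a point fixed in the world has none). Each returns a list of dicts, best first, with "conf" (0 to 1); they miss things now and then, are a little off and sometimes report something else, mostly with a low value. They report only what shows in the picture. A call takes as long as a camera call. They do not tell look-alikes from the thing itself.
- arm.look_for(query, camera): "position" ([x, y, z] in m, in world coordinates, good to about 4 mm: the middle of the surface that is visible of it).
- arm.cut_out(query, camera): "region" (384x512 bool, what is visible of it).
- arm.pinpoint(query, camera): "position" ([x, y, z] in m, in world coordinates, good to about 4 mm: a listed point, or the origin of a listed thing).
The state is a dict: "t": time; "joints": joint angles; "qvel": joint speeds; "joint_efforts": joint torques, N m; "ee_pos": TCP position; "eef_rot": TCP orientation; "force": force on the tool from outside, world axes, zero at the start; "torque": the same for the moment, N m; "finger_gap": opening from 0.0 (shut) to 1.0 (fully open).
Only numpy, scipy, OpenCV 4.12 (cv2) and the standard library are available. Lean on these libraries where they do the work, as an engineer would, in place of code of your own. Each camera call takes 0.05 s, during which the arm holds its last target.

## Working session

There is one attempt and no reset: what is moved stays moved. The work goes in short steps, Python scripts to look and compute and a tool call to move; the robot and the scene stay as the last step left them, time stands still between calls to the robot, and variables do not carry over. Pictures are saved under pics/ and viewed, and the job is handed in when it is done.

Besides the shell and the picture viewer there is one more tool, called after ">>>" as name(argument=value, ...), one argument or row to a line, values as JSON. jog_arm: Moves the arm, as the interface text tells. Shifts and turns lie within -1 to 1; 1 stands for 0.25 m of shift or pi rad of turn. Its arguments: {"type":"object","properties":{"steps":{"type":"array"},"claw":{"type":"number"}},"required":["steps"]}

```bash
mkdir -p pics; ls; python3 - <<'E'
from cell import arm
import cv2, numpy as np
s=arm.read_state()
for k in s: print(k,np.round(s[k],3))
for c in("scene","top"):
    im=arm.snapshot(c); cv2.imwrite(f"pics/{c}0.png",im[:,:,::-1])
    print(c,arm.calibration(c))
    for q in("lower_shell","cap_shell","small_tin","stapler","glue_stick","eraser","cap_grip","shoulder","gap"):
        try: print(q,[(np.round(d["position"],3).tolist(),round(d["conf"],2)) for d in arm.pinpoint(q,c)])
        except Exception as e: print(q,e)
print(arm.read_state()["t"])
E
```

```text
pics
t 0.0
joints [ 1.167  0.207  1.543 -0.     1.394 -0.151]
qvel [ 0.001  0.001 -0.001 -0.001  0.001 -0.   ]
joint_efforts [ 0.0000e+00 -3.7089e+01 -2.8141e+01  7.0000e-02  3.6000e-02 -0.0000e+00]
ee_pos [0.144 0.556 0.204]
eef_rot [ 0.127  0.992 -0.001 -0.   ]
force [-0.005 -0.395  0.171]
torque [-0.018  0.016 -0.049]
finger_gap 0.998
scene {'fx': 480.02261913117036, 'fy': 480.02261913117036, 'cx': 250.8858163517448, 'cy': 192.96145568702724, 'view': array([[ 0.56836307, -0.82275609,  0.00598692, -0.28170711],
       [-0.4836068 , -0.3399466 , -0.80657347,  0.38488149],
       [ 0.66564847,  0.45553126, -0.59110353,  1.28660453],
       [ 0.        ,  0.        ,  0.        ,  1.        ]])}
lower_shell [([0.536, 0.03, 0.0], 0.74)]
cap_shell [([0.43, 0.415, 0.004], 0.85), ([0.472, 0.267, 0.002], 0.75), ([0.374, 0.074, -0.002], 0.59), ([0.773, -0.155, -0.004], 0.3)]
small_tin [([0.483, -0.225, 0.028], 0.72)]
stapler []
glue_stick [([0.746, -0.257, 0.003], 0.54), ([0.771, -0.153, -0.004], 0.46)]
eraser [([0.748, -0.256, 0.001], 0.45)]
cap_grip [([0.468, 0.266, 0.09], 0.89), ([0.428,
[... 375 characters left out ...]
.06462539,  0.59805129],
       [ 0.06448177,  0.02042104, -0.99770992,  1.35646044],
       [ 0.        ,  0.        ,  0.        ,  1.        ]])}
lower_shell [([0.535, 0.025, -0.001], 0.9), ([0.473, 0.262, 0.091], 0.6)]
cap_shell [([0.428, 0.414, -0.001], 0.8), ([0.473, 0.269, -0.004], 0.79), ([0.374, 0.075, 0.002], 0.72)]
small_tin [([0.485, -0.223, 0.026], 0.74), ([0.558, 0.055, 0.033], 0.18)]
stapler [([0.738, 0.106, -0.002], 0.56)]
glue_stick [([0.77, -0.159, 0.0], 0.6)]
eraser [([0.746, -0.255, 0.001], 0.5)]
cap_grip [([0.43, 0.416, 0.09], 0.97), ([0.37, 0.074, 0.087], 0.77), ([0.47, 0.261, 0.089], 0.63)]
shoulder [([0.538, 0.025, 0.03], 0.82)]
gap [([0.559, 0.052, 0.035], 0.59)]
1.0
```

View pics/scene0.png

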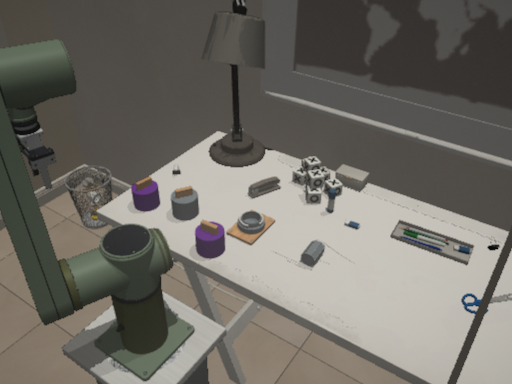

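View pics/top0.png

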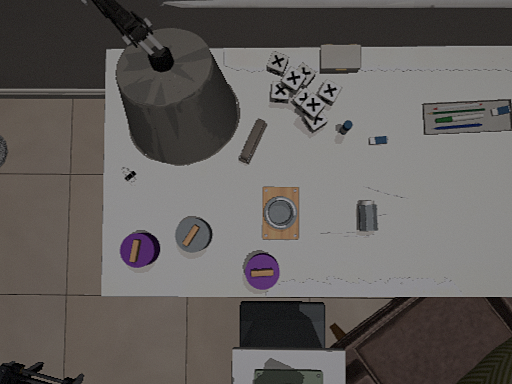

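```bash
cat > h.py <<'E'
from cell import arm
import cv2, numpy as np
from scipy.spatial.transform import Rotation as R
def unproj(c,uv,z):
    k=arm.calibration(c); V=np.array(k["view"]); Rm,t=V[:3,:3],V[:3,3]
    uv=np.atleast_2d(np.asarray(uv,float))
    d=np.c_[(uv[:,0]-k["cx"])/k["fx"],(uv[:,1]-k["cy"])/k["fy"],np.ones(len(uv))]@Rm
    o=-Rm.T@t
    return o+d*((z-o[2])/d[:,2])[:,None]
def proj(c,P):
    k=arm.calibration(c); V=np.array(k["view"]); p=np.atleast_2d(P)@V[:3,:3].T+V[:3,3]
    return np.c_[p[:,0]/p[:,2]*k["fx"]+k["cx"],p[:,1]/p[:,2]*k["fy"]+k["cy"]]
def crop(im,x0,y0,x1,y1,s,name):
    cv2.imwrite(name,cv2.resize(im[y0:y1,x0:x1,::-1],None,fx=s,fy=s,interpolation=cv2.INTER_CUBIC))
def jog(s,target,ang=0):
    "shift numbers for TCP target from pose s"
    Rm=R.from_quat(s["eef_rot"]).as_matrix()
    return np.round(Rm.T@(np.array(target)-s["ee_pos"])/.25,4)
E
python3 - <<'E'
from h import *
im=cv2.imread("pics/top0.png")[:,:,::-1]
crop(im,160,170,310,300,5,"pics/a.png")
crop(im,340,185,420,245,8,"pics/b.png")
hsv=cv2.cvtColor(im.copy(),cv2.COLOR_RGB2HSV)
wood=((hsv[:,:,0]>8)&(hsv[:,:,0]<22)&(hsv[:,:,1]>80)&(hsv[:,:,2]>80)).astype(np.uint8)
for nm,(x0,y0,x1,y1),z in(("plinth",(250,175,310,250),.012),("bar",(175,215,215,252),.105)):
    m=np.zeros_like(wood); m[y0:y1,x0:x1]=wood[y0:y1,x0:x1]
    ys,xs=np.nonzero(m); P=unproj("top",np.c_[xs,ys],z)[:,:2]
    r=cv2.minAreaRect(cv2.convexHull(P.astype(np.float32))); bp=cv2.boxPoints(r)
    e=[bp[1]-bp[0],bp[2]-bp[1]]; e=max(e,key=np.linalg.norm)
    w,v=np.linalg.eigh(np.cov(P.T)); 
    print(nm,len(P),np.round(r[0],4),np.round(r[1],4),"rect deg",np.degrees(np.arctan2(e[1],e[0])),"pca",np.degrees(np.arctan2(v[1,1],v[0,1])),P.mean(0))
R0=R.from_quat(arm.read_state()["eef_rot"]).as_matrix(); print(R0.round(3))
print("tin",[unproj("top",p,.024).round(3) for p in((367,201),(367,231))])
E
```

```text
plinth 917 [0.5355 0.0243] [0.1452 0.0999] rect deg 0.421091 pca 179.81557805391407 [0.53538612 0.02452199]
bar 127 [0.4719 0.2662] [0.015  0.0587] rect deg -32.270023 pca 147.79935762142927 [0.4721585  0.26595522]
[[-0.968  0.251 -0.   ]
 [ 0.251  0.968  0.   ]
 [ 0.    -0.    -1.   ]]
tin [array([[ 0.569, -0.219,  0.024]]), array([[ 0.485, -0.218,  0.024]])]
```

View pics/b.png

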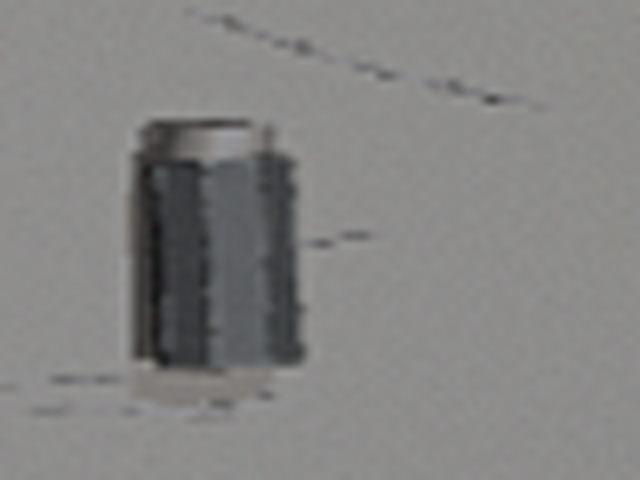

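View pics/a.png

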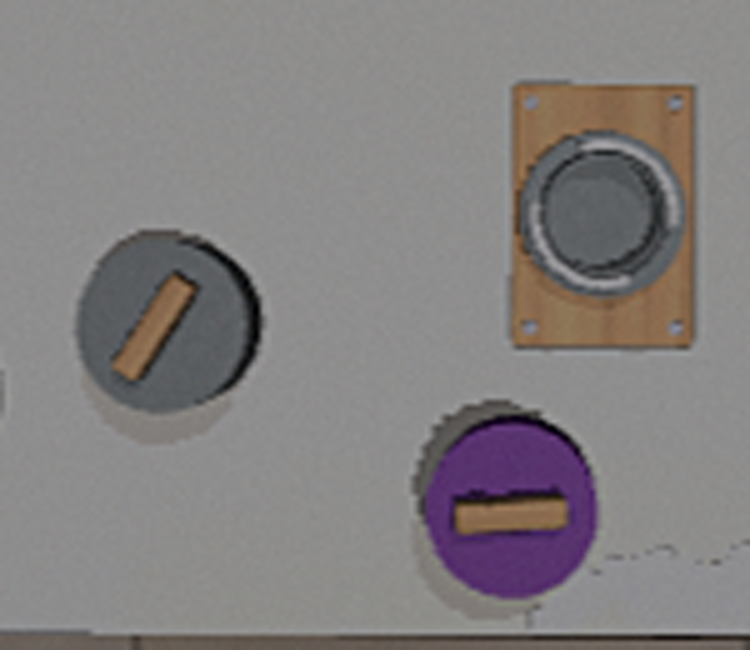

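```bash
python3 - <<'E'
from h import *
im=cv2.imread("pics/top0.png")[:,:,::-1]
a=unproj("top",[[365.6,205],[372.9,205],[366,230.6],[373.8,230.6],],.048); print(a.round(4))
print("axis from foot to lid",(a[:2].mean(0)-a[2:].mean(0)).round(4))
# scan: gradient based refine
g=cv2.resize(cv2.cvtColor(im[185:245,340:420].copy(),cv2.COLOR_RGB2GRAY),None,fx=4,fy=4,interpolation=cv2.INTER_CUBIC)
m=(cv2.GaussianBlur(g,(5,5),0)<115).astype(np.uint8)
n,l,st,ct=cv2.connectedComponentsWithStats(m); i=1+np.argmax(st[1:,4]); print(st[i]/4,ct[i]/4)
for r in range(84,184,12):
    xs=np.nonzero(l[r]==i)[0]; print(r/4+185,xs.min()/4+340,xs.max()/4+340)
s2=cv2.imread("pics/scene0.png"); crop(s2[:,:,::-1],290,230,340,275,12,"pics/c.png")
print(proj("top",[[.484,-.224,.024],[.484,-.224,.048]]))
E
```

```text
[[ 0.557  -0.2099  0.048 ]
 [ 0.5572 -0.23    0.048 ]
 [ 0.4865 -0.2106  0.048 ]
 [ 0.4866 -0.232   0.048 ]]
axis from foot to lid [0.0706 0.0013 0.    ]
[  16.     14.75   22.5    32.25 2415.25] [26.52755926 31.72313943]
206.0 356.5 376.75
209.0 356.25 377.0
212.0 356.25 376.75
215.0 356.25 377.0
218.0 356.5 377.0
221.0 356.5 377.25
224.0 356.5 377.75
227.0 356.5 377.5
230.0 357.0 377.75
[[369.11405012 231.36809537]
 [370.8982321  231.54027409]]
```

View pics/c.png

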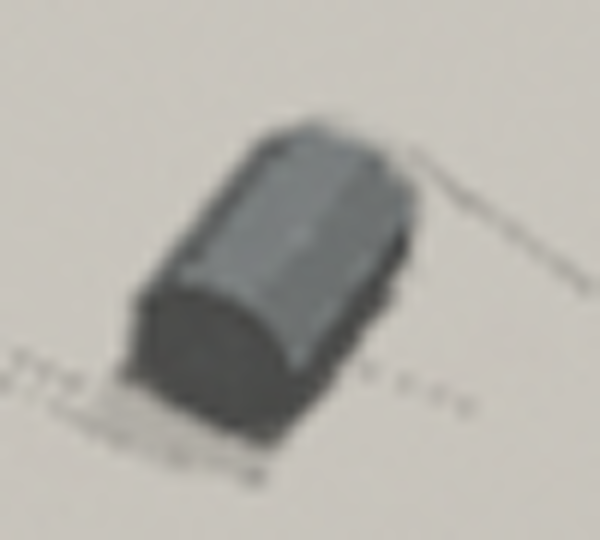

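>>> jog_arm(
  steps=[
    [[-0.776, -0.869, 0], 0],
    [[-0.776, -0.869, 0], 0],
    [[-0.776, -0.869, 0], 0],
    [[-0.776, -0.869, 0], 0],
    [[-0.776, -0.869, 0], 0],
    [[-0.776, -0.869, 0], 0],
    [[-0.776, -0.869, 0], 0],
  ],
  claw=1,
)

```text
t: 1.58
ee_pos: [0.278, 0.2959, 0.2057]
eef_rot: [0.126, 0.992, 0.0, 0.0]
force: [1.0, 0.1, 0.4]
finger_gap: 1.0
```

>>> jog_arm(
  steps=[
    [[-0.776, -0.869, 0], 0],
    [[-0.776, -0.869, 0], 0],
    [[-0.776, -0.869, 0], 0],
    [[-0.776, -0.869, 0], 0],
    [[-0.776, -0.869, 0], 0],
    [[-0.776, -0.869, 0], 0],
    [[-0.776, -0.869, 0], 0],
  ],
)

```text
t: 2.17
ee_pos: [0.4115, 0.0364, 0.2059]
eef_rot: [0.127, 0.992, 0.0, 0.001]
force: [0.6, 0.1, -0.5]
finger_gap: 0.999
```

>>> jog_arm(
  steps=[
    [[-0.776, -0.869, 0], -0.089],
    [[-0.776, -0.869, 0], -0.089],
    [[-0.776, -0.869, 0], -0.089],
    [[-0.776, -0.869, 0], -0.089],
    [[-0.776, -0.869, 0], -0.089],
    [[-0.776, -0.869, 0], -0.089],
    [[-0.776, -0.869, 0], -0.089],
    [[-0.776, -0.869, 0], -0.089],
    [[-0.776, -0.869, 0], -0.089],
  ],
)

```text
t: 2.92
ee_pos: [0.5446, -0.223, 0.2048]
eef_rot: [-0.011, 1.0, 0.0, -0.0]
force: [-0.4, -0.3, -0.3]
finger_gap: 1.0
```

```bash
cat > st.py <<'E'
from h import *
import sys
def show(*t):
    s=arm.read_state(); Rm=R.from_quat(s["eef_rot"]).as_matrix()
    print("t",round(float(s["t"]),2),"pos",np.round(s["ee_pos"],4),"yawy",round(np.degrees(np.arctan2(Rm[1,1],Rm[0,1])),2),"tilt",np.degrees(np.arccos(-Rm[2,2])).round(2),"F",np.round(s["force"],2),"gap",round(float(s["finger_gap"])*94,1),"j",np.round(s["joints"],2))
    for x in t: print("jog",jog(s,x))
    return s
if __name__=="__main__": show(*[eval(a) for a in sys.argv[1:]])
E
python3 st.py "[.544,-.221,.1]"
```

```text
t 2.92 pos [ 0.5446 -0.223   0.2048] yawy 91.28 tilt 0.02 F [-0.43 -0.26 -0.33] gap 94.0 j [-0.54  0.24  1.51 -0.    1.4  -2.13]
jog [0.0022 0.0081 0.4193]
```

>>> jog_arm(
  steps=[
    [[0.0, 0.008, 0.4], 0],
    [[0.0, 0.008, 0.796], 0],
    [[0.0, 0.008, 0.796], 0],
    [[0.0, 0.008, 0.796], 0],
    [[0.0, 0.008, 0.796], 0],
    [[0.0, 0.008, 0.796], 0],
    [[0.0, 0.008, 0.796], 0],
  ],
)

```text
t: 3.5
ee_pos: [0.543, -0.2162, 0.0056]
eef_rot: [-0.014, 1.0, 0.001, -0.001]
force: [0.5, 0.9, -0.7]
finger_gap: 1.0
```

```bash
python3 - <<'E'
from st import *
show()
im=arm.snapshot("scene");crop(im,260,170,370,290,5,"pics/d.png")
E
```

```text
t 3.5 pos [ 0.543  -0.2162  0.0056] yawy 91.56 tilt 0.17 F [ 0.55  0.88 -0.67] gap 94.0 j [-0.53  0.46  1.66  0.    1.02 -2.13]
```

View pics/d.png

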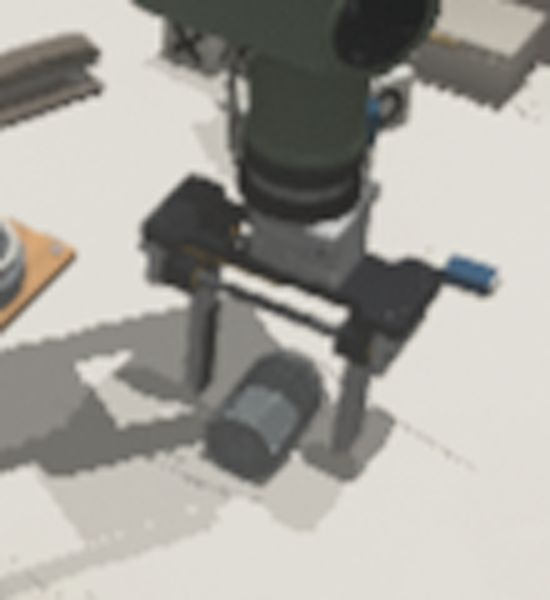

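>>> jog_arm(
  steps=[
    [[0.0, 0.01, 0.0], 0],
    [[0.0, 0.01, 0], 0],
    [[0.0, 0.01, 0], 0],
    [[0.0, 0.01, 0], 0],
    [[0.0, 0.01, 0], 0],
    [[0.0, 0.01, 0], 0],
    [[0.0, 0.01, 0], 0],
    [[0.0, 0.01, 0], 0],
  ],
  claw=-1,
)

```text
t: 4.22
ee_pos: [0.5442, -0.2164, 0.0067]
eef_rot: [-0.013, 1.0, -0.0, 0.0]
force: [0.1, -0.1, 1.3]
finger_gap: 0.512
```

```bash
python3 st.py
```

```text
t 4.22 pos [ 0.5442 -0.2164  0.0067] yawy 91.47 tilt 0.05 F [ 0.07 -0.14  1.26] gap 48.1 j [-0.53  0.46  1.66 -0.    1.02 -2.12]
```

>>> jog_arm(
  steps=[
    [[0.015, 0, -0.03], 0],
    [[0.033, 0, -0.057], 0],
    [[0.055, 0, -0.08], 0],
    [[0.079, 0, -0.103], 0],
    [[0.079, 0, -0.103], 0],
  ],
)

```text
t: 4.63
ee_pos: [0.5237, -0.2168, 0.0336]
eef_rot: [-0.013, 1.0, -0.0, 0.0]
force: [0.3, -0.4, -0.7]
finger_gap: 0.511
```

```bash
python3 - <<'E'
from st import *
show()
im=arm.snapshot("scene");crop(im,260,170,370,290,5,"pics/e.png")
E
```

```text
t 4.63 pos [ 0.5237 -0.2168  0.0336] yawy 91.45 tilt 0.07 F [ 0.29 -0.45 -0.7 ] gap 48.0 j [-0.55  0.39  1.7  -0.    1.05 -2.14]
```

View pics/e.png

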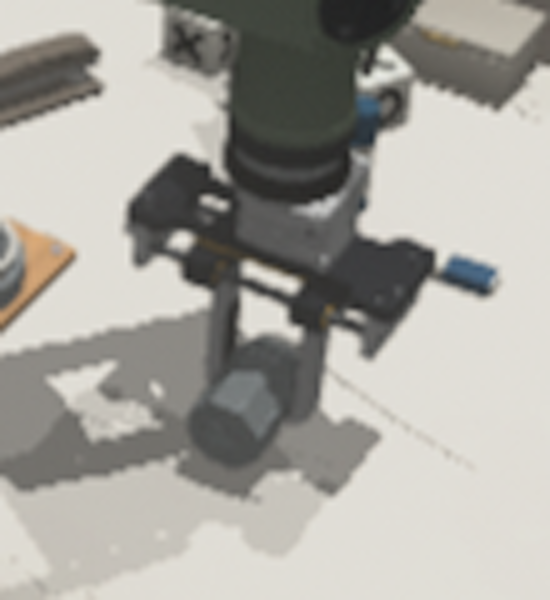

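>>> jog_arm(
  steps=[
    [[-0.03, 0.1, -0.08], 0.04],
    [[-0.03, 0.2, -0.08], 0.08],
    [[-0.03, 0.3, -0.08], 0.12],
    [[-0.032, 0.4, -0.08], 0.16],
    [[-0.032, 0.44, -0.08], 0.2],
    [[-0.032, 0.44, -0.08], 0.24],
    [[-0.032, 0.44, -0.08], 0.28],
    [[-0.032, 0.44, -0.08], 0.32],
    [[-0.032, 0.44, -0.08], 0.36],
    [[-0.032, 0.44, -0.08], 0.4],
  ],
)

```text
t: 5.52
ee_pos: [0.5292, -0.1061, 0.052]
eef_rot: [0.577, 0.817, -0.0, -0.0]
force: [-0.0, -0.4, -1.8]
finger_gap: 0.511
```

>>> jog_arm(
  steps=[
    [[0, 0, 0], 0.04],
    [[0, 0, 0], 0.08],
    [[0, 0, 0], 0.108],
    [[0, 0, 0], 0.108],
  ],
)

```text
t: 5.85
ee_pos: [0.5293, -0.1062, 0.0521]
eef_rot: [0.705, 0.709, -0.0, -0.0]
force: [0.1, -0.3, -1.5]
finger_gap: 0.516
```

```bash
python3 - <<'E'
from st import *
show([.535,-.096,.007])
im=arm.snapshot("scene");crop(im,210,150,340,290,4,"pics/f.png")
im=arm.snapshot("top");crop(im,240,160,360,260,6,"pics/g.png")
E
```

```text
t 5.85 pos [ 0.5293 -0.1062  0.0521] yawy 0.34 tilt 0.01 F [ 0.07 -0.27 -1.52] gap 48.5 j [-0.36  0.31  1.76  0.    1.07 -0.36]
jog [0.0406 0.0232 0.1802]
```

View pics/f.png

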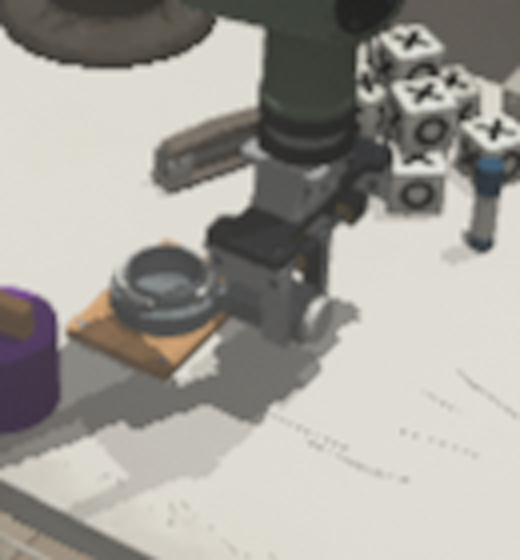

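View pics/g.png

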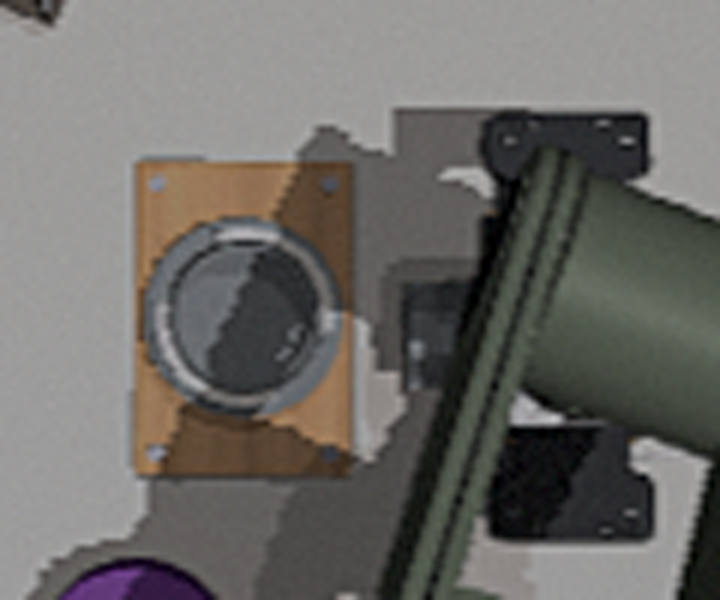

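>>> jog_arm(
  steps=[
    [[0.04, 0.023, 0.09], 0],
    [[0.04, 0.023, 0.174], 0],
    [[0.04, 0.023, 0.174], 0],
    [[0.04, 0.023, 0.174], 0],
  ],
)

```text
t: 6.28
ee_pos: [0.534, -0.0959, 0.008]
eef_rot: [0.704, 0.71, -0.001, -0.001]
force: [-0.1, 0.5, -2.5]
finger_gap: 0.509
```

```bash
python3 - <<'E'
from st import *
show()
im=arm.snapshot("scene");crop(im,210,150,340,290,4,"pics/f2.png")
im=arm.snapshot("top");crop(im,240,160,360,260,6,"pics/g2.png")
E
```

```text
t 6.28 pos [ 0.534  -0.0959  0.008 ] yawy 0.51 tilt 0.17 F [-0.12  0.45 -2.46] gap 47.9 j [-0.34  0.39  1.77 -0.    0.99 -0.35]
```

View pics/g2.png

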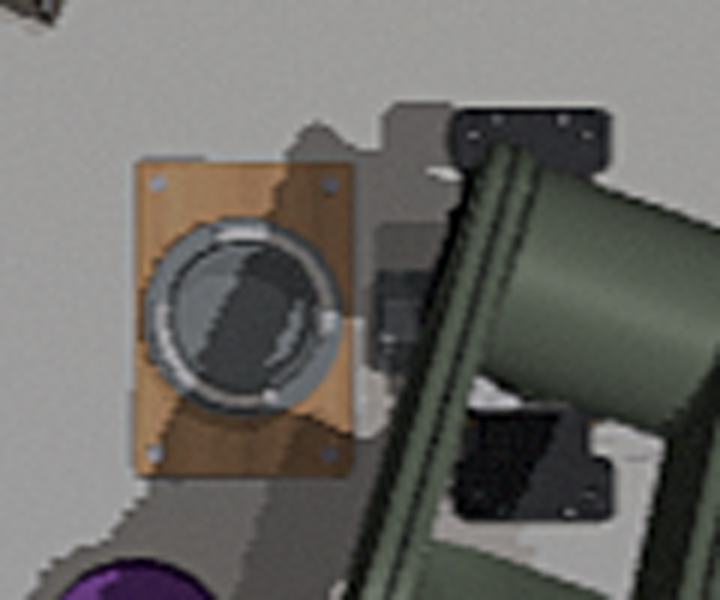

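>>> jog_arm(
  steps=[
    [[0.03, 0, 0], 0],
    [[0.044, 0, -0.002], 0],
    [[0.05, 0, -0.021], 0],
    [[0.056, 0, -0.04], 0],
    [[0.065, 0, -0.058], 0],
    [[0.073, 0, -0.074], 0],
    [[0.084, 0, -0.09], 0],
    [[0.095, 0, -0.104], 0],
    [[0.095, 0, -0.104], 0],
  ],
)

```text
t: 7.13
ee_pos: [0.5355, -0.074, 0.0361]
eef_rot: [0.704, 0.71, -0.001, 0.002]
force: [-1.1, -5.8, -1.6]
finger_gap: 0.51
```

```bash
python3 - <<'E'
from st import *
show()
im=arm.snapshot("scene");crop(im,210,150,340,290,4,"pics/f3.png")
im=arm.snapshot("top");crop(im,240,160,360,260,6,"pics/g3.png")
E
```

```text
t 7.13 pos [ 0.5355 -0.074   0.0361] yawy 0.51 tilt 0.24 F [-1.14 -5.8  -1.56] gap 47.9 j [-0.3   0.34  1.77 -0.    1.04 -0.3 ]
```

View pics/f3.png

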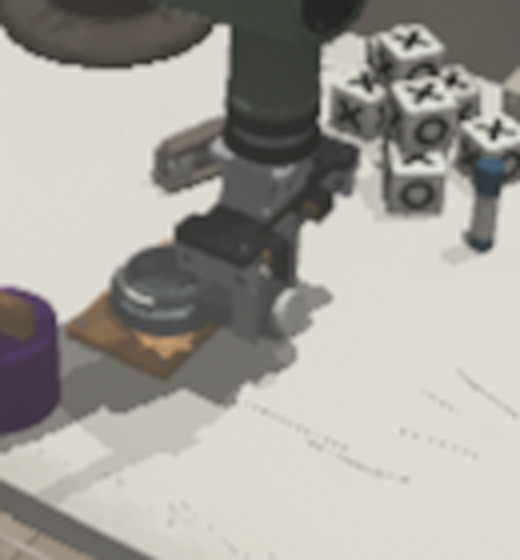

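View pics/g3.png

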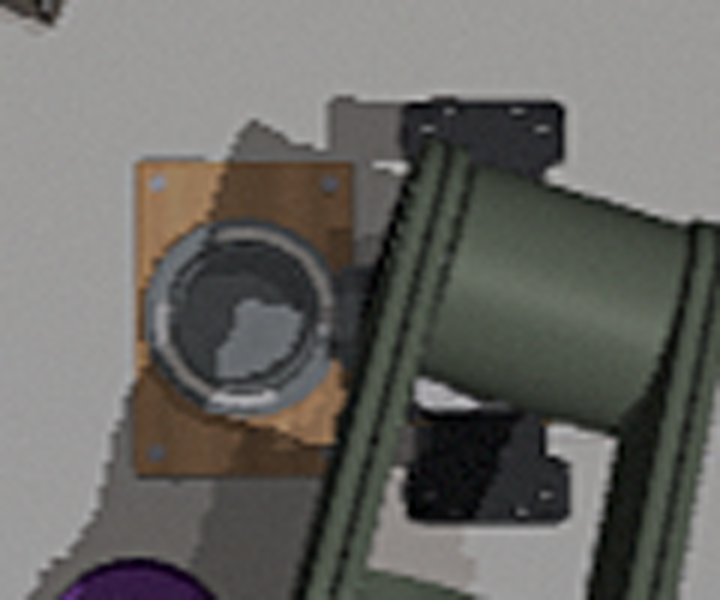

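```bash
python3 - <<'E'
from st import *
im=arm.snapshot("scene");crop(im,250,200,310,245,13,"pics/f4.png")
E
```

```text
(no output)
```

View pics/f4.png

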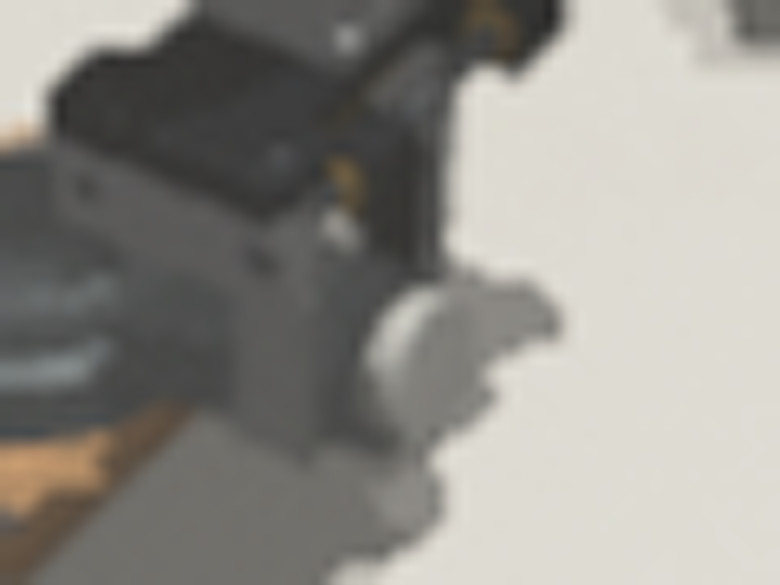

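```bash
cat > ov.py <<'E'
from st import *
def overlay(name,box,s,ths,d=58.,cam="scene",axdir=(0,-1)):
    im=arm.snapshot(cam); x0,y0,x1,y1=box
    st=arm.read_state(); g=np.array(st["ee_pos"])+[0,0,.019]
    o=cv2.resize(im[y0:y1,x0:x1,::-1],None,fx=s,fy=s,interpolation=cv2.INTER_CUBIC)
    cols=[(0,0,255),(0,200,0),(255,0,0),(0,200,255),(255,0,255)]
    h=np.array([axdir[0],axdir[1],0.]);h/=np.linalg.norm(h); side=np.cross([0,0,1],h)
    for th,c in zip(ths,cols):
        t=np.radians(th); ax=h*np.cos(t)+np.array([0,0,np.sin(t)]); up=np.cross(ax,side); 
        for L,r,n in((84,20,40),(0,26,8)):
            ph=np.linspace(0,2*np.pi,n+1)+(np.pi/8 if n==8 else 0)
            P=g+ax*(L-d)/1000+(np.outer(np.cos(ph),side)+np.outer(np.sin(ph),up))*r/1000
            q=((proj(cam,P)-[x0,y0]+.5)*s).astype(int); cv2.polylines(o,[q],True,c,1)
    cv2.imwrite(name,o)
E
python3 - <<'E'
from ov import *
overlay("pics/f5.png",(250,190,315,250),12,[0,15,30,45])
E
```

```text
(no output)
```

View pics/f5.png

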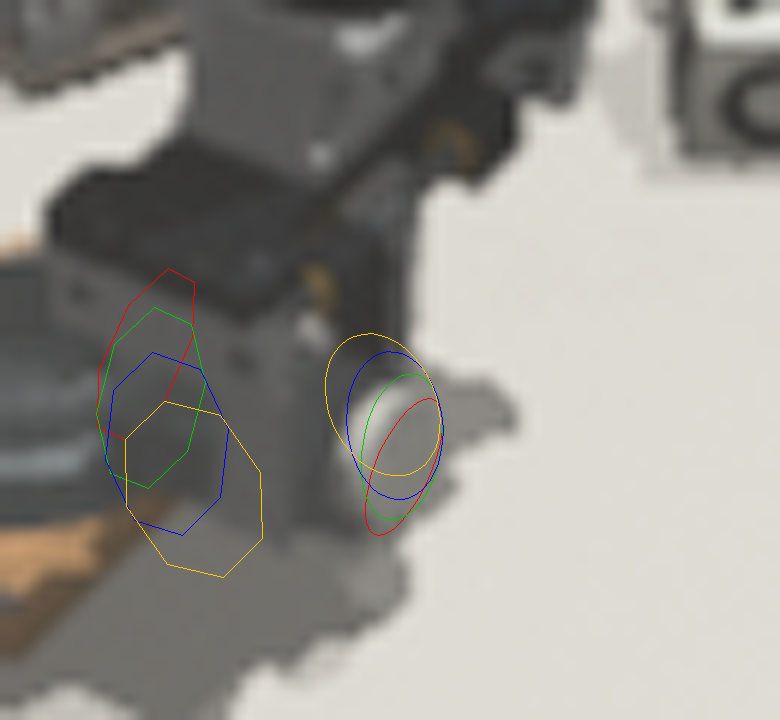

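>>> jog_arm(
  steps=[
    [[-0.04, 0, 0], 0],
    [[-0.045, 0, 0.058], 0],
    [[-0.045, 0, 0.058], 0],
    [[-0.022, 0, 0.058], 0],
    [[-0.013, 0, 0.044], 0],
    [[-0.004, 0, 0.029], 0],
    [[0.008, 0, 0.015], 0],
    [[0.02, 0, 0.002], 0],
    [[0.02, 0, 0.002], 0],
  ],
)

```text
t: 8.08
ee_pos: [0.5356, -0.0698, 0.0359]
eef_rot: [0.704, 0.71, -0.001, 0.003]
force: [-0.9, -8.9, 1.7]
finger_gap: 0.509
```

```bash
python3 - <<'E'
from ov import *
show()
overlay("pics/f6.png",(250,190,315,250),12,[15,30,45,60])
E
```

```text
t 8.08 pos [ 0.5356 -0.0698  0.0359] yawy 0.55 tilt 0.34 F [-0.91 -8.88  1.66] gap 47.8 j [-0.29  0.34  1.77 -0.01  1.04 -0.29]
```

View pics/f6.png

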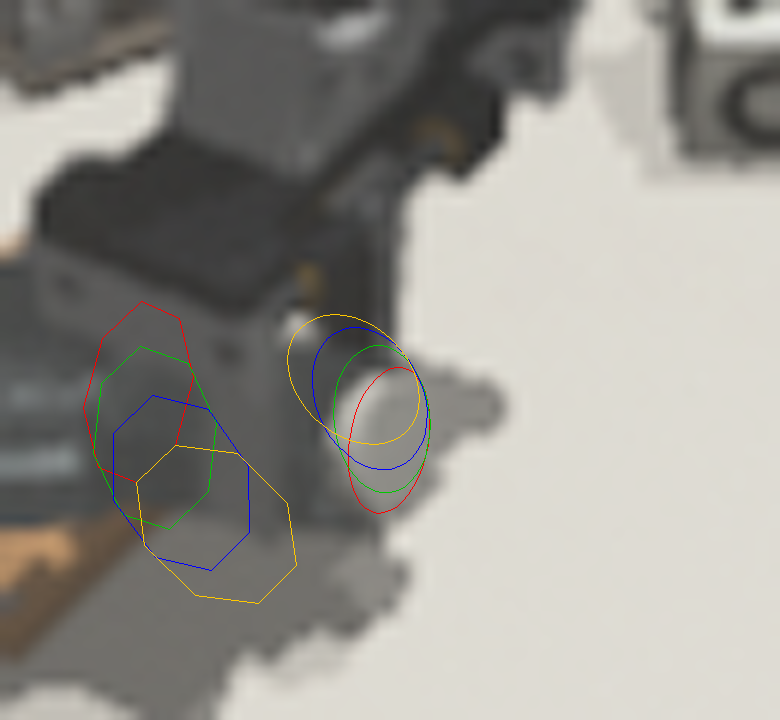

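>>> jog_arm(
  steps=[
    [[-0.04, 0, 0], 0],
    [[-0.045, 0, 0.034], 0],
    [[-0.045, 0, 0.034], 0],
    [[-0.02, 0, 0.034], 0],
    [[0.0, 0, 0.03], 0],
    [[0.02, 0, 0.022], 0],
    [[0.04, 0, 0.008], 0],
    [[0.055, 0, -0.004], 0],
    [[0.065, 0, -0.012], 0],
    [[0.065, 0, -0.012], 0],
  ],
)

```text
t: 8.97
ee_pos: [0.536, -0.059, 0.0389]
eef_rot: [0.703, 0.711, -0.005, 0.006]
force: [-2.9, -22.4, 3.1]
finger_gap: 0.509
```

```bash
python3 - <<'E'
from ov import *
show()
overlay("pics/f7.png",(250,190,315,250),12,[15,30,45,60],54)
E
```

```text
t 8.97 pos [ 0.536  -0.059   0.0389] yawy 0.64 tilt 0.9 F [ -2.92 -22.36   3.11] gap 47.8 j [-0.26  0.33  1.77 -0.02  1.04 -0.26]
```

View pics/f7.png

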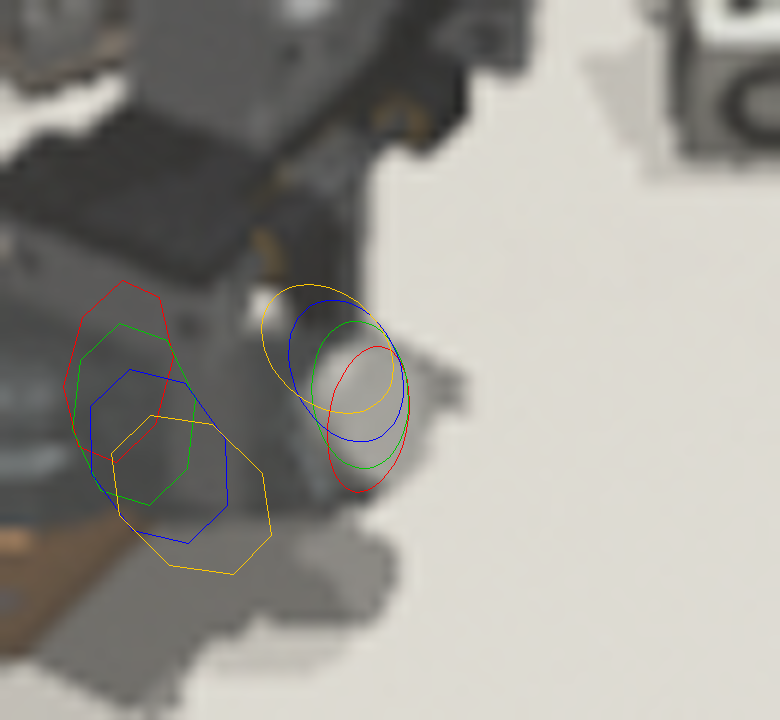

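>>> jog_arm(
  steps=[
    [[-0.04, 0, 0], 0],
    [[-0.04, 0, -0.15], 0],
    [[-0.04, 0.1, -0.32], -0.03],
    [[0.0, 0.25, -0.32], -0.07],
    [[0.1, 0.4, -0.32], -0.11],
    [[0.2, 0.516, -0.32], -0.15],
    [[0.284, 0.516, -0.32], -0.19],
    [[0.284, 0.516, -0.32], -0.23],
    [[0.284, 0.516, -0.32], -0.27],
    [[0.284, 0.516, -0.32], -0.31],
  ],
)

```text
t: 9.85
ee_pos: [0.6626, 0.0231, 0.116]
eef_rot: [0.289, 0.957, 0.0, -0.001]
force: [-1.1, -0.9, -1.9]
finger_gap: 0.51
```

>>> jog_arm(
  steps=[
    [[0, 0, 0], -0.04],
    [[0, 0, 0], -0.08],
    [[0, 0, 0], -0.12],
    [[0, 0, 0], -0.16],
    [[0, 0, 0], -0.195],
    [[0, 0, 0], -0.195],
  ],
)

```text
t: 10.35
ee_pos: [0.6625, 0.0221, 0.1164]
eef_rot: [-0.01, 1.0, 0.001, -0.001]
force: [0.6, -0.2, -1.8]
finger_gap: 0.51
```

```bash
python3 - <<'E'
from ov import *
show([.668,.012,.03])
overlay("pics/f8.png",(200,140,320,240),6,[15,30,45],54,axdir=(1,0))
overlay("pics/g8.png",(220,100,330,230),6,[15,30],54,axdir=(1,0),cam="top")
E
```

```text
t 10.35 pos [0.6625 0.0221 0.1164] yawy 91.19 tilt 0.12 F [ 0.62 -0.16 -1.78] gap 47.9 j [-0.1   0.47  1.39  0.    1.29 -1.69]
jog [-0.0218 -0.0412  0.3456]
```

View pics/f8.png

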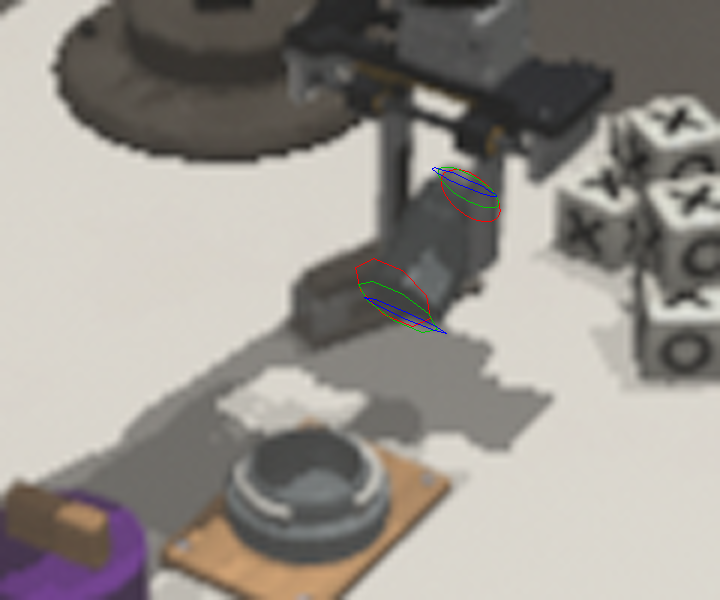

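View pics/g8.png

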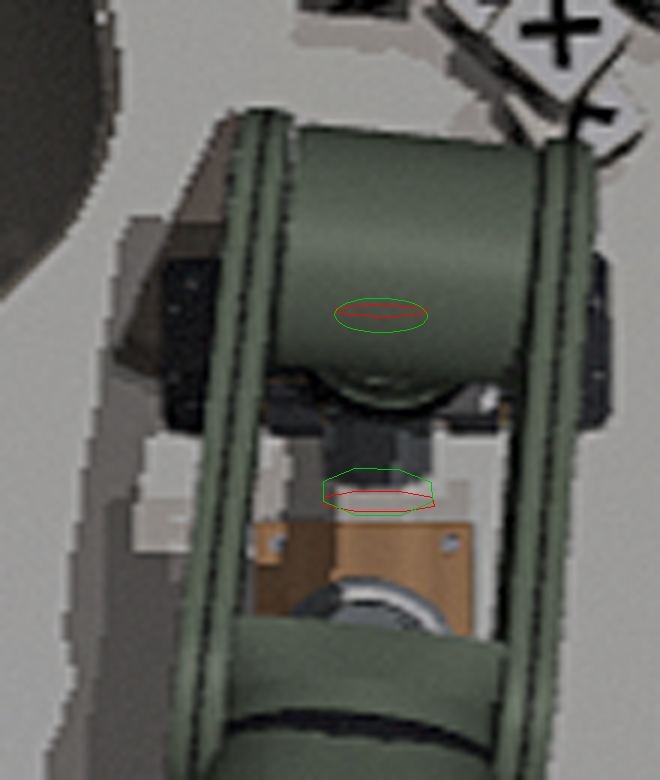

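```bash
python3 - <<'E'
from ov import *
overlay("pics/f9.png",(245,150,300,200),14,[25,35],48,axdir=(1,0))
E
```

```text
(no output)
```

View pics/f9.png

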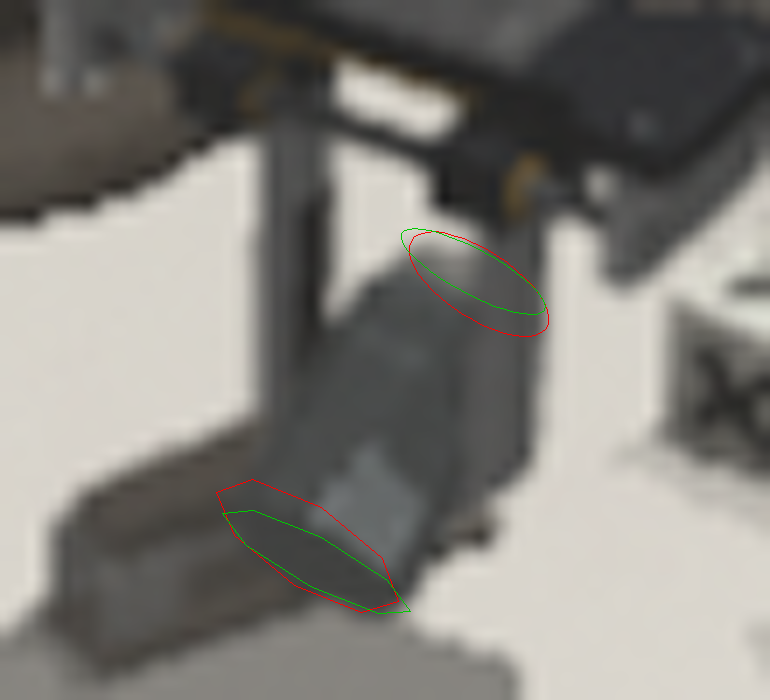

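>>> jog_arm(
  steps=[
    [[0, 0, 0.16], 0],
    [[0, 0, 0.3], 0],
    [[0, 0, 0.363], 0],
    [[0, 0, 0.363], 0],
    [[0.03, 0, 0.363], 0],
    [[0.056, 0, 0.363], 0],
    [[0.07, 0, 0.357], 0],
    [[0.082, 0, 0.348], 0],
    [[0.095, 0, 0.34], 0],
    [[0.095, 0, 0.34], 0],
  ],
)

```text
t: 11.33
ee_pos: [0.6394, 0.0203, 0.0335]
eef_rot: [-0.009, 1.0, -0.0, 0.001]
force: [-0.5, -0.2, -2.5]
finger_gap: 0.508
```

```bash
python3 - <<'E'
from ov import *
show()
overlay("pics/f10.png",(225,155,295,215),11,[30,45,60],48,axdir=(1,0))
E
```

```text
t 11.33 pos [0.6394 0.0203 0.0335] yawy 91.04 tilt 0.07 F [-0.45 -0.16 -2.49] gap 47.8 j [-0.1   0.52  1.51  0.    1.12 -1.69]
```

View pics/f10.png

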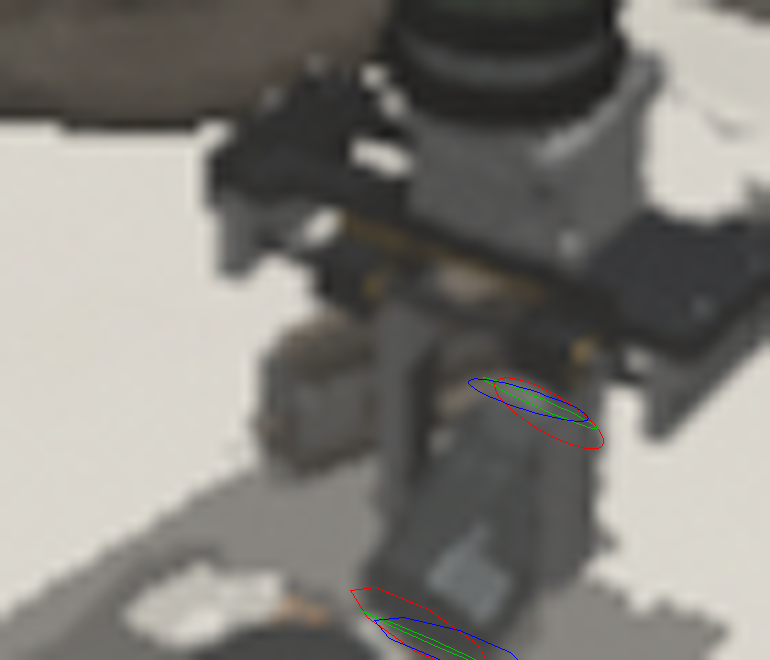

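>>> jog_arm(
  steps=[
    [[-0.05, 0, 0], 0],
    [[-0.05, 0, 0.03], 0],
    [[-0.05, 0, 0.03], 0],
    [[-0.02, 0, 0.03], 0],
    [[0.0, 0, 0.03], 0],
    [[0.015, 0, 0.022], 0],
    [[0.03, 0, 0.014], 0],
    [[0.04, 0, 0.008], 0],
    [[0.05, 0, 0.004], 0],
    [[0.05, 0, 0.004], 0],
  ],
)

```text
t: 12.22
ee_pos: [0.6322, 0.0197, 0.0344]
eef_rot: [-0.009, 1.0, -0.0, 0.007]
force: [8.8, 0.2, 0.3]
finger_gap: 0.507
```

```bash
python3 - <<'E'
from ov import *
show()
overlay("pics/f11.png",(225,165,295,225),11,[30,45,60],48,axdir=(1,0))
E
```

```text
t 12.22 pos [0.6322 0.0197 0.0344] yawy 91.02 tilt 0.79 F [8.79 0.22 0.28] gap 47.7 j [-0.11  0.5   1.54  0.    1.1  -1.7 ]
```

View pics/f11.png

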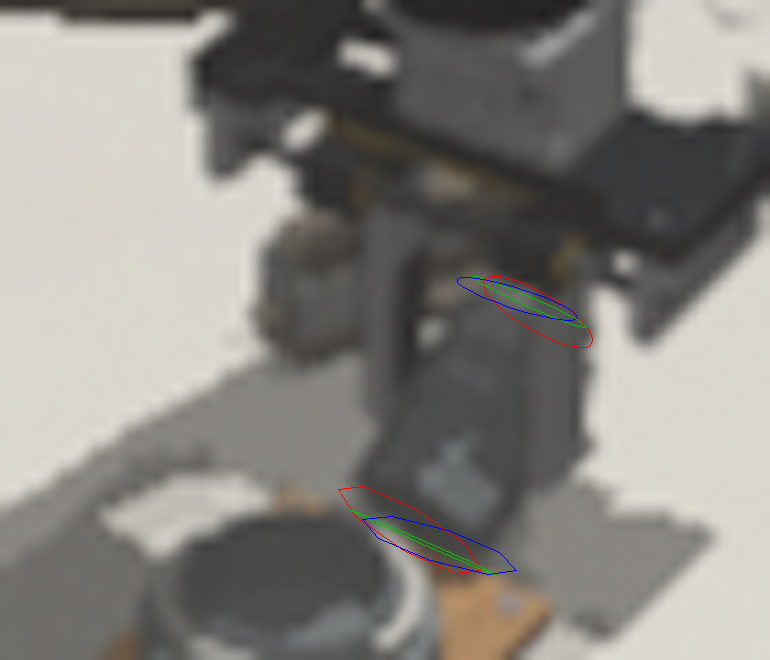

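>>> jog_arm(
  steps=[
    [[0.015, 0, -0.003], 0],
    [[0.03, 0, -0.006], 0],
    [[0.045, 0, -0.009], 0],
    [[0.06, 0, -0.011], 0],
    [[0.06, 0, -0.011], 0],
  ],
)

```text
t: 12.68
ee_pos: [0.6181, 0.0195, 0.0379]
eef_rot: [-0.009, 1.0, -0.0, 0.008]
force: [8.1, 0.0, 1.4]
finger_gap: 0.511
```

```bash
python3 - <<'E'
from ov import *
show()
overlay("pics/f12.png",(225,165,295,225),11,[40,60],46,axdir=(1,0))
overlay("pics/g12.png",(220,130,330,230),6,[40,60],46,axdir=(1,0),cam="top")
E
```

```text
t 12.68 pos [0.6181 0.0195 0.0379] yawy 91.02 tilt 0.9 F [8.11 0.   1.44] gap 48.0 j [-0.11  0.46  1.58  0.    1.09 -1.7 ]
```

View pics/f12.png

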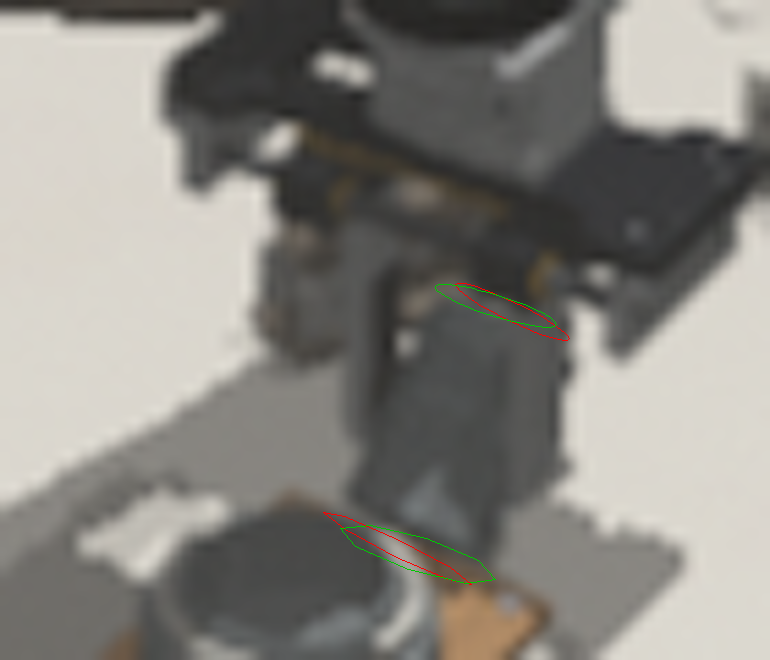

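View pics/g12.png

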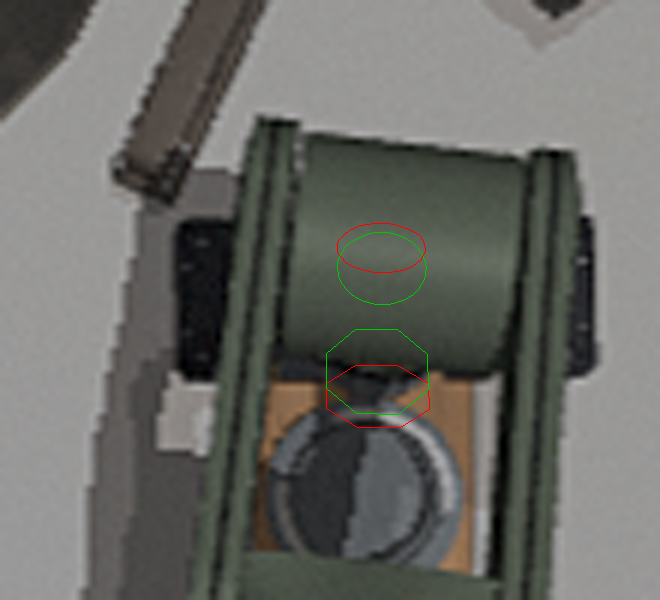

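>>> jog_arm(
  steps=[
    [[-0.02, 0, -0.08], 0],
    [[-0.17, 0, -0.08], 0],
    [[-0.17, 0, -0.08], 0],
    [[-0.17, 0, 0.0], 0],
    [[-0.17, 0, 0.03], 0],
    [[-0.17, 0, 0.044], 0],
    [[-0.17, 0, 0.044], 0],
  ],
)

```text
t: 13.37
ee_pos: [0.6561, 0.0205, 0.0264]
eef_rot: [-0.009, 1.0, -0.0, 0.002]
force: [-0.8, 0.3, 9.7]
finger_gap: 0.509
```

```bash
python3 - <<'E'
from ov import *
show()
overlay("pics/f13.png",(225,155,295,215),11,[45,60],42,axdir=(1,0))
E
```

```text
t 13.37 pos [0.6561 0.0205 0.0264] yawy 91.05 tilt 0.23 F [-0.82  0.33  9.67] gap 47.9 j [-0.1   0.56  1.46  0.    1.12 -1.69]
```

View pics/f13.png

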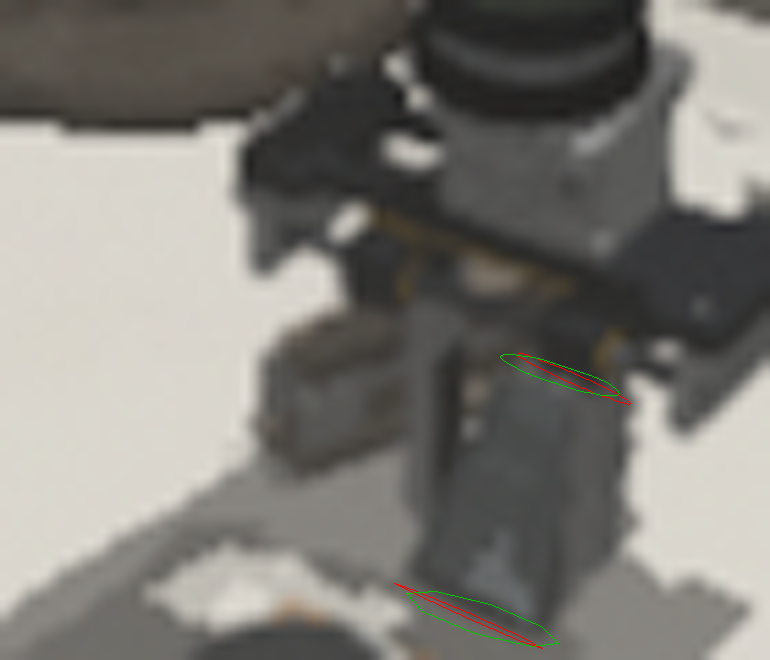

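>>> jog_arm(
  steps=[
    [[0.02, 0, 0.002], 0],
    [[0.04, 0, 0.002], 0],
    [[0.06, 0, 0.004], 0],
    [[0.08, 0, 0.006], 0],
    [[0.1, 0, 0.008], 0],
    [[0.1, 0, 0.008], 0],
  ],
)

```text
t: 13.92
ee_pos: [0.6346, 0.0195, 0.0265]
eef_rot: [-0.009, 1.0, -0.001, 0.006]
force: [3.5, 0.5, 12.7]
finger_gap: 0.51
```

```bash
python3 - <<'E'
from ov import *
show()
overlay("pics/f14.png",(225,155,295,215),11,[60,75],42,axdir=(1,0))
E
```

```text
t 13.92 pos [0.6346 0.0195 0.0265] yawy 91.05 tilt 0.75 F [ 3.48  0.53 12.74] gap 47.9 j [-0.11  0.51  1.53  0.    1.08 -1.69]
```

View pics/f14.png

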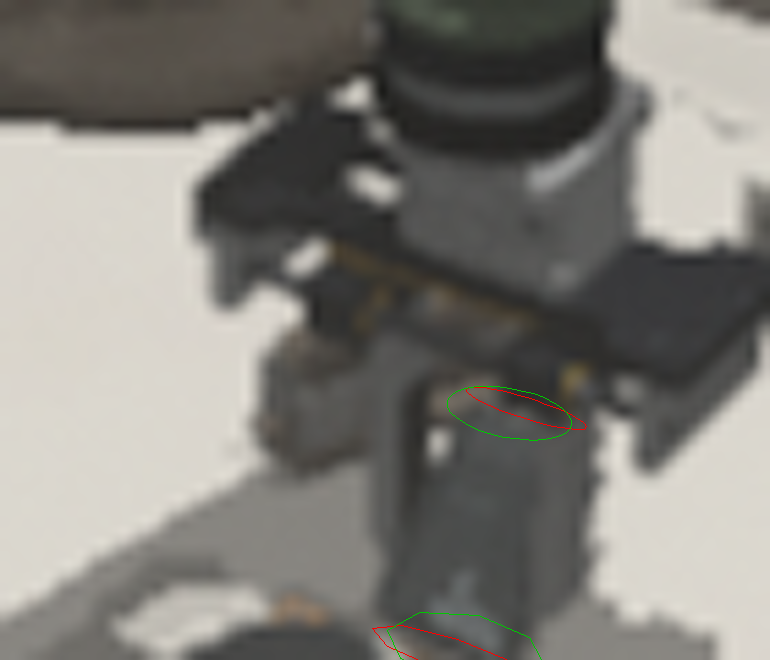

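>>> jog_arm(
  steps=[
    [[0.0, 0, 0.008], 0],
    [[0.02, 0, 0.012], 0],
    [[0.04, 0, 0.014], 0],
    [[0.06, 0, 0.016], 0],
    [[0.06, 0, 0.016], 0],
  ],
)

```text
t: 14.38
ee_pos: [0.6272, 0.0189, 0.0265]
eef_rot: [-0.009, 1.0, -0.001, 0.015]
force: [11.0, 0.1, 14.9]
finger_gap: 0.509
```

```bash
python3 - <<'E'
from ov import *
show()
overlay("pics/f15.png",(225,160,295,220),11,[60,75],40,axdir=(1,0))
E
```

```text
t 14.38 pos [0.6272 0.0189 0.0265] yawy 90.98 tilt 1.7 F [11.02  0.09 14.94] gap 47.8 j [-0.11  0.49  1.57  0.    1.06 -1.7 ]
```

View pics/f15.png

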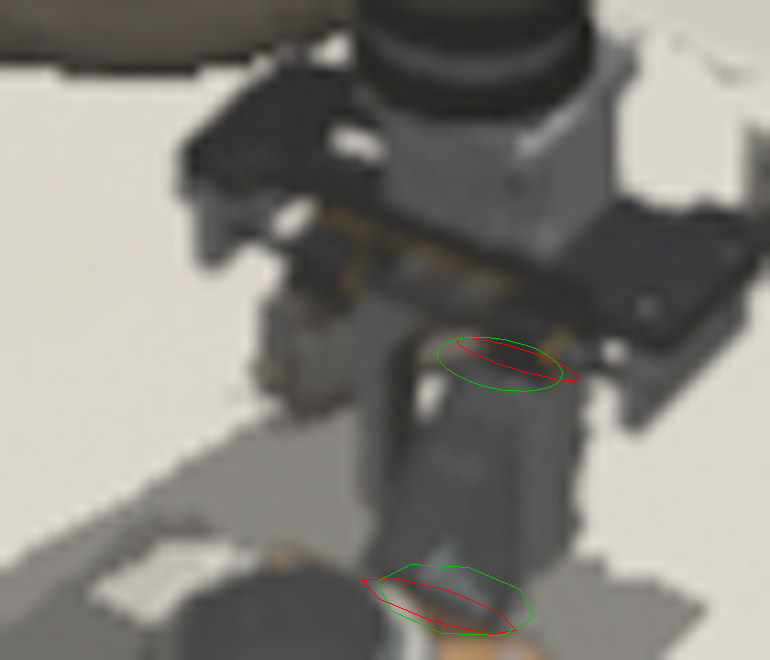

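>>> jog_arm(
  steps=[
    [[-0.04, 0, -0.04], 0],
    [[-0.15, 0, -0.08], 0],
    [[-0.28, 0, -0.08], 0],
    [[-0.28, 0, -0.04], 0],
    [[-0.28, 0, 0.0], 0],
    [[-0.28, 0, 0.008], 0],
    [[-0.24, 0, 0.016], 0],
    [[-0.2, 0, 0.02], 0],
    [[-0.16, 0, 0.022], 0],
    [[-0.13, 0, 0.024], 0],
  ],
)

```text
t: 15.27
ee_pos: [0.6601, 0.0193, 0.0219]
eef_rot: [-0.009, 1.0, -0.001, 0.016]
force: [11.5, 1.0, 22.3]
finger_gap: 0.507
```

```bash
python3 - <<'E'
from ov import *
show()
overlay("pics/f16.png",(225,145,295,205),11,[60,75],40,axdir=(1,0))
E
```

```text
t 15.27 pos [0.6601 0.0193 0.0219] yawy 91.02 tilt 1.8 F [11.54  0.96 22.25] gap 47.6 j [-0.1   0.55  1.48  0.    1.08 -1.69]
```

View pics/f16.png

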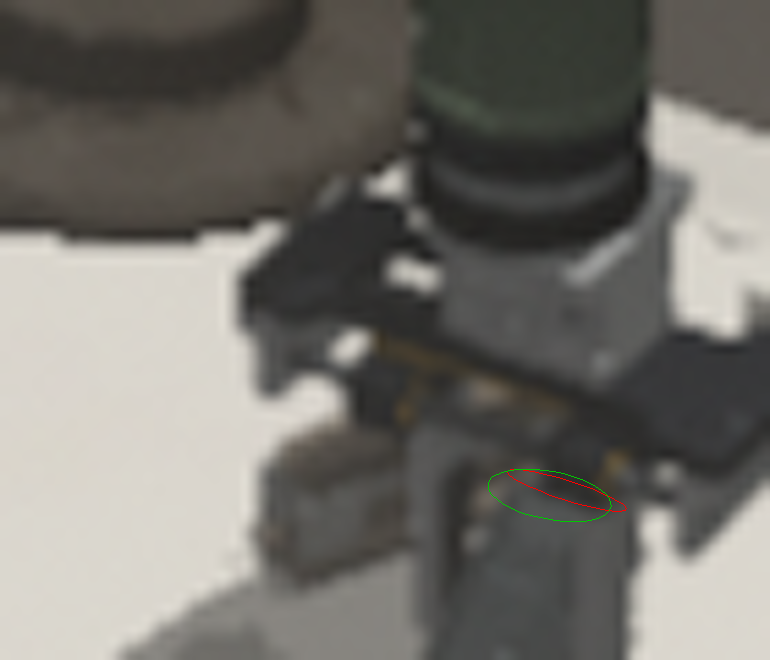

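```bash
python3 - <<'E'
from ov import *
overlay("pics/f17.png",(250,165,295,215),14,[60,75,90],37,axdir=(1,0))
E
```

```text
(no output)
```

View pics/f17.png

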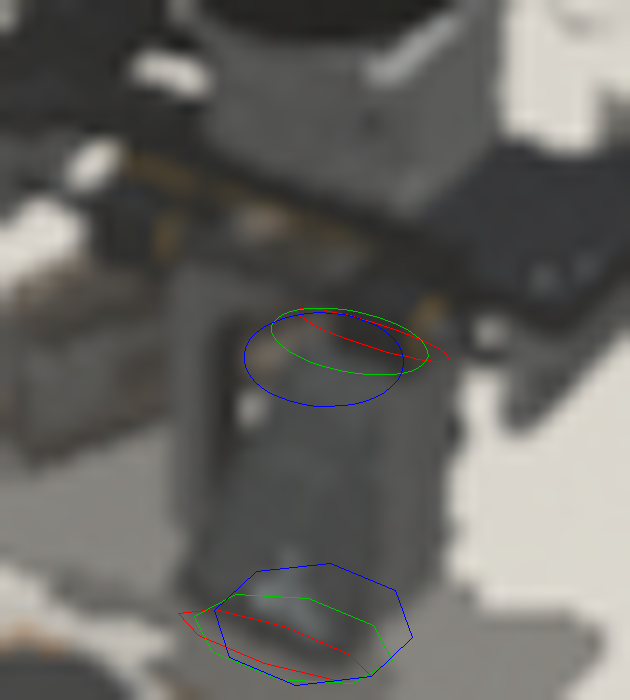

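>>> jog_arm(
  steps=[
    [[0.02, 0, 0.006], 0],
    [[0.04, 0, 0.01], 0],
    [[0.06, 0, 0.014], 0],
    [[0.08, 0, 0.02], 0],
    [[0.08, 0, 0.02], 0],
  ],
)

```text
t: 15.78
ee_pos: [0.6375, 0.0188, 0.0161]
eef_rot: [-0.009, 1.0, -0.001, 0.012]
force: [3.9, 0.3, 23.9]
finger_gap: 0.505
```

```bash
python3 - <<'E'
from ov import *
show()
overlay("pics/f18.png",(240,170,290,220),14,[65,80],34,axdir=(1,0))
E
```

```text
t 15.78 pos [0.6375 0.0188 0.0161] yawy 91.04 tilt 1.43 F [ 3.93  0.31 23.9 ] gap 47.5 j [-0.11  0.52  1.54 -0.    1.05 -1.7 ]
```

View pics/f18.png

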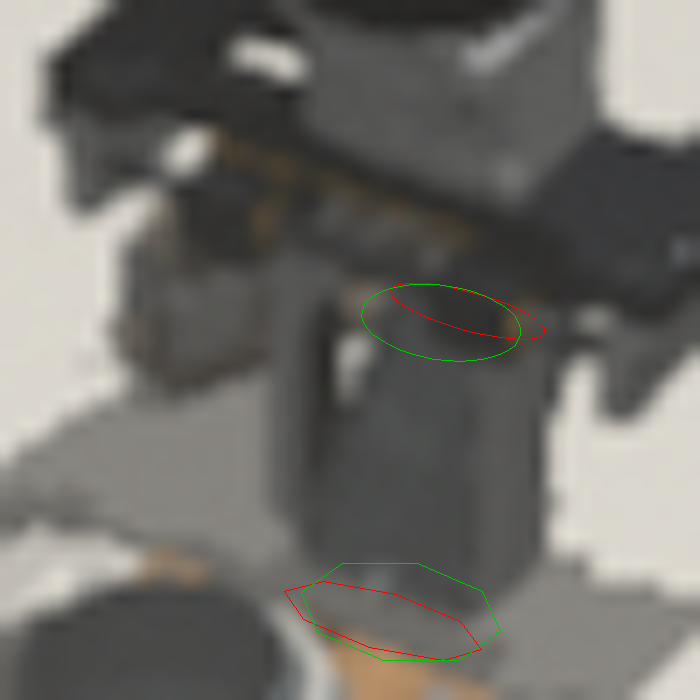

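>>> jog_arm(
  steps=[
    [[-0.01, 0, -0.04], 0],
    [[-0.06, 0, -0.06], 0],
    [[-0.14, 0, -0.06], 0],
    [[-0.15, 0, -0.06], 0],
    [[-0.15, 0, -0.04], 0],
    [[-0.15, 0, -0.02], 0],
    [[-0.13, 0, -0.004], 0],
    [[-0.1, 0, 0.0], 0],
    [[-0.08, 0, 0.004], 0],
    [[-0.08, 0, 0.006], 0],
  ],
)

```text
t: 16.67
ee_pos: [0.6521, 0.0204, 0.0103]
eef_rot: [-0.009, 1.0, -0.0, 0.007]
force: [0.7, 1.3, 17.4]
finger_gap: 0.509
```

```bash
python3 - <<'E'
from ov import *
show()
overlay("pics/f19.png",(245,160,295,220),13,[65,80],32,axdir=(1,0))
E
```

```text
t 16.67 pos [0.6521 0.0204 0.0103] yawy 91.05 tilt 0.79 F [ 0.71  1.27 17.38] gap 47.8 j [-0.1   0.56  1.49  0.    1.07 -1.69]
```

View pics/f19.png

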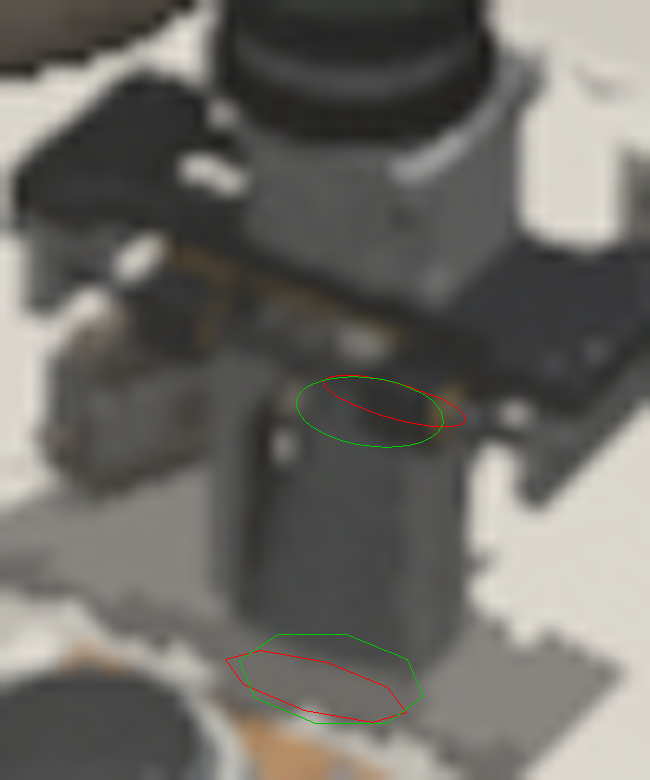

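>>> jog_arm(
  steps=[
    [[0, 0, 0], 0],
    [[0, 0, 0], 0],
    [[0, 0, 0], 0],
    [[0, 0, 0], 0],
    [[0, 0, 0], 0],
  ],
  claw=0.5,
)

```text
t: 17.13
ee_pos: [0.6453, 0.0205, 0.0029]
eef_rot: [-0.009, 1.0, 0.0, -0.002]
force: [-0.5, 0.1, 0.2]
finger_gap: 0.748
```

```bash
python3 - <<'E'
from ov import *
show()
overlay("pics/f20.png",(245,160,295,220),13,[90],28,axdir=(1,0))
E
```

```text
t 17.13 pos [0.6453 0.0205 0.0029] yawy 91.05 tilt 0.18 F [-0.52  0.05  0.23] gap 70.3 j [-0.1   0.57  1.49 -0.    1.08 -1.69]
```

View pics/f20.png

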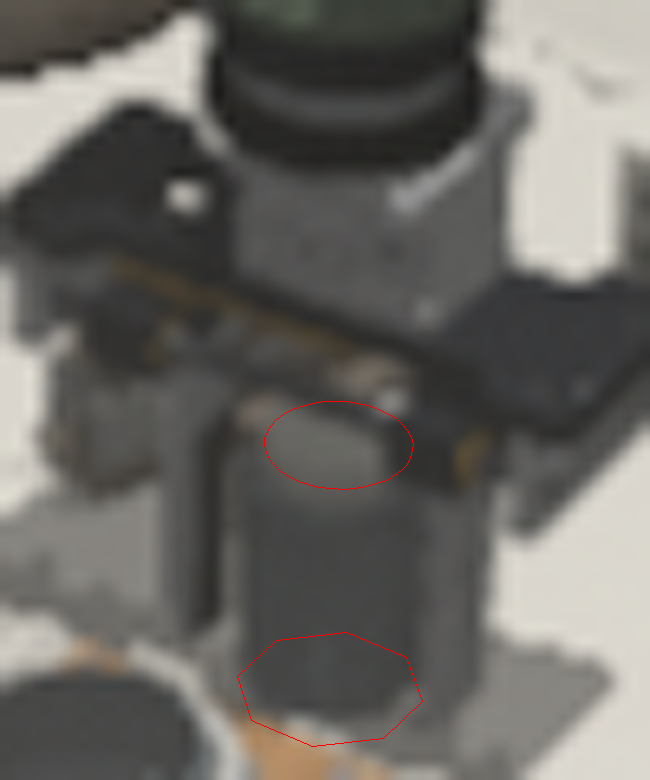

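>>> jog_arm(
  steps=[
    [[0, 0, -0.15], 0],
    [[0, 0, -0.3], 0],
    [[0, 0, -0.44], 0],
    [[0, 0, -0.44], 0],
    [[0, 0, -0.44], 0],
  ],
)

```text
t: 17.6
ee_pos: [0.6492, 0.0202, 0.1175]
eef_rot: [-0.009, 1.0, -0.0, 0.003]
force: [-0.0, -0.7, -1.1]
finger_gap: 0.751
```

```bash
python3 - <<'E'
from ov import *
show()
im=arm.snapshot("scene");crop(im,235,150,305,215,11,"pics/h1.png")
im=arm.snapshot("top");crop(im,215,90,335,210,6,"pics/h2.png")
for c in("scene","top"):
  print([(np.round(d["position"],3).tolist(),round(d["conf"],2)) for d in arm.pinpoint("small_tin",c)])
E
```

```text
t 17.6 pos [0.6492 0.0202 0.1175] yawy 91.06 tilt 0.35 F [-0.01 -0.74 -1.13] gap 70.6 j [-0.1   0.43  1.43 -0.    1.27 -1.69]
[([0.648, 0.022, 0.002], 0.66)]
[([0.649, 0.019, -0.001], 0.57)]
```

View pics/h1.png

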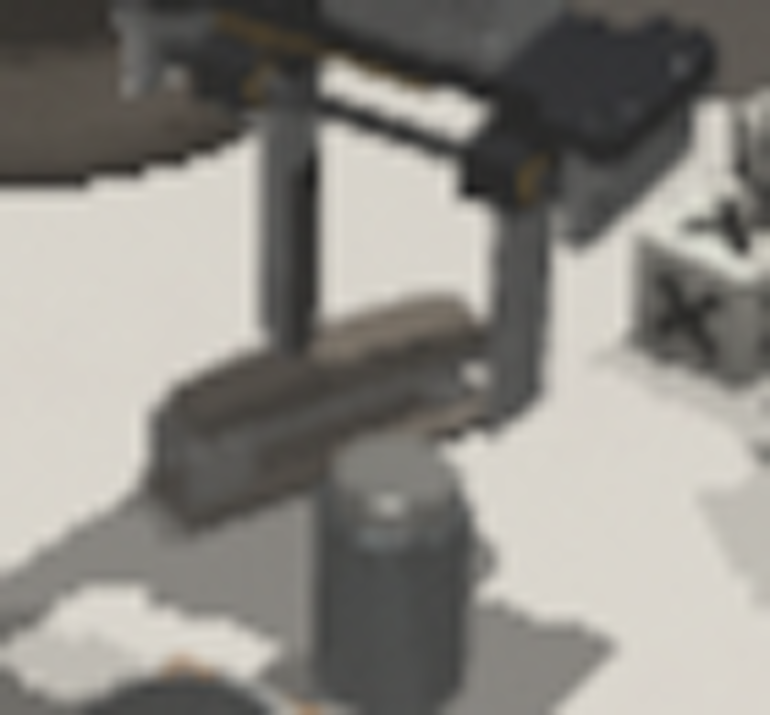

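View pics/h2.png

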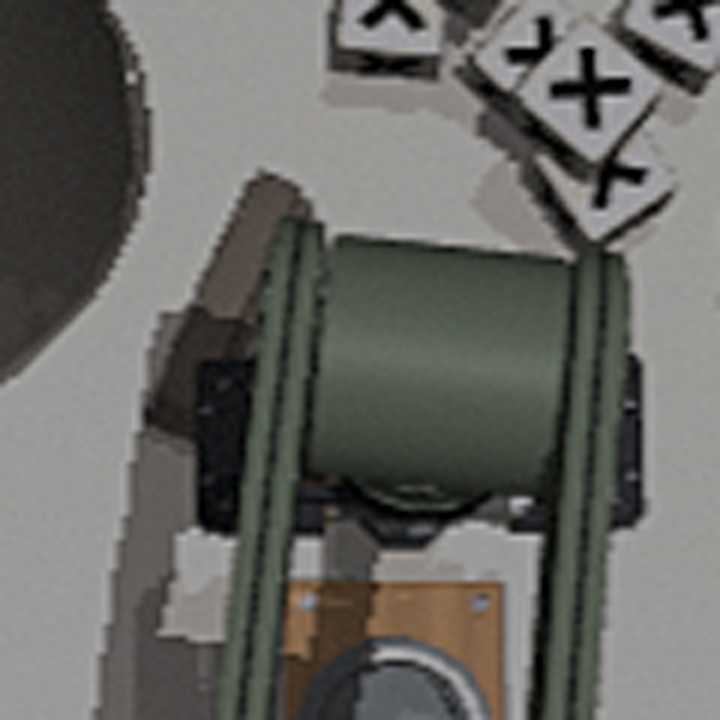

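```bash
python3 - <<'E'
from h import *
print(unproj("scene",[[392/11+235-.5,462/11+150-.5]],.084))
print(unproj("scene",[[(316+470)/22+235-.5,(690+0)/11+150-.5]],.0))
print(jog(arm.read_state(),[.647,.0205,.0395]))
E
```

```text
[[0.64900535 0.02465494 0.084     ]]
[[0.64146221 0.01644356 0.        ]]
[-0.0095 -0.0007  0.2886]
```

>>> jog_arm(
  steps=[
    [[0.005, 0, 0.15], 0],
    [[0.005, 0, 0.311], 0],
    [[0.005, 0, 0.311], 0],
    [[0.005, 0, 0.311], 0],
    [[0.005, 0, 0.311], 0],
  ],
)

```text
t: 18.22
ee_pos: [0.6458, 0.0204, 0.0368]
eef_rot: [-0.009, 1.0, 0.0, -0.0]
force: [1.0, -0.7, -0.0]
finger_gap: 0.751
```

>>> jog_arm(
  steps=[
    [[0, 0, 0], 0],
    [[0, 0, 0], 0],
    [[0, 0, 0], 0],
    [[0, 0, 0], 0],
    [[0, 0, 0], 0],
  ],
  claw=-1,
)

```text
t: 18.63
ee_pos: [0.647, 0.0203, 0.0386]
eef_rot: [-0.009, 1.0, -0.0, 0.002]
force: [0.0, -0.5, 5.3]
finger_gap: 0.51
```

```bash
python3 - <<'E'
from ov import *
show()
overlay("pics/h3.png",(235,150,305,215),11,[90],59,axdir=(1,0))
E
```

```text
t 18.63 pos [0.647  0.0203 0.0386] yawy 91.05 tilt 0.18 F [ 0.02 -0.48  5.27] gap 47.9 j [-0.1   0.52  1.48  0.    1.13 -1.69]
```

View pics/h3.png

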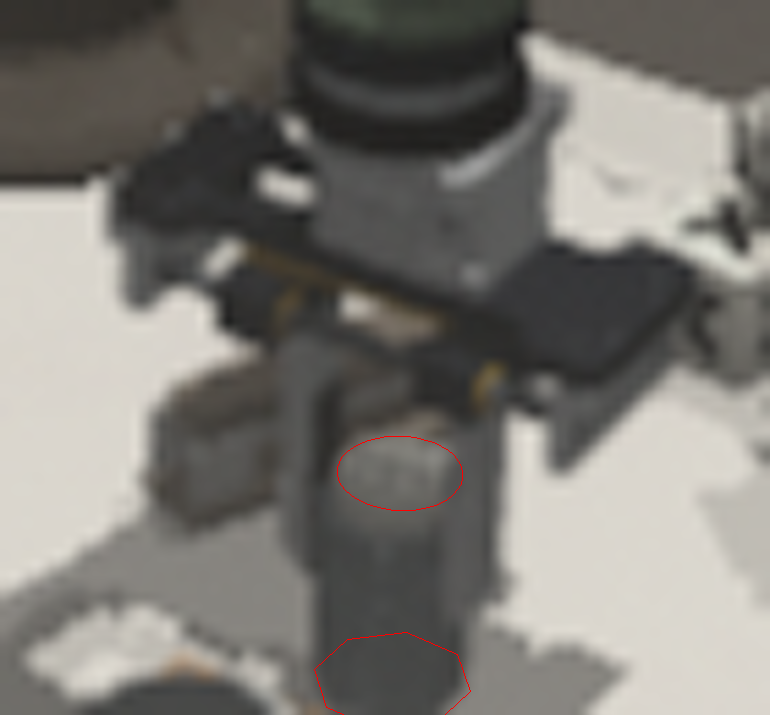

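>>> jog_arm(
  steps=[
    [[0, 0, -0.15], 0],
    [[0, 0, -0.25], 0],
    [[0.1, 0, -0.28], 0],
    [[0.25, 0.01, -0.28], 0],
    [[0.4, 0.028, -0.28], 0],
    [[0.442, 0.028, -0.28], 0],
    [[0.442, 0.028, -0.28], 0],
    [[0.442, 0.028, -0.28], 0],
  ],
)

```text
t: 19.35
ee_pos: [0.5349, 0.0254, 0.1067]
eef_rot: [-0.009, 1.0, -0.0, 0.0]
force: [-0.7, -0.7, -1.9]
finger_gap: 0.507
```

```bash
python3 - <<'E'
from ov import *
s=show([.536,.0255,.105])
overlay("pics/h4.png",(200,170,300,255),8,[90],57.6,axdir=(1,0))
overlay("pics/h5.png",(215,130,335,250),6,[90],57.6,axdir=(1,0),cam="top")
E
```

```text
t 19.35 pos [0.5349 0.0254 0.1067] yawy 91.05 tilt 0.03 F [-0.7  -0.74 -1.9 ] gap 47.7 j [-0.11  0.23  1.74 -0.    1.18 -1.7 ]
jog [-0.0044  0.0003  0.0068]
```

View pics/h4.png

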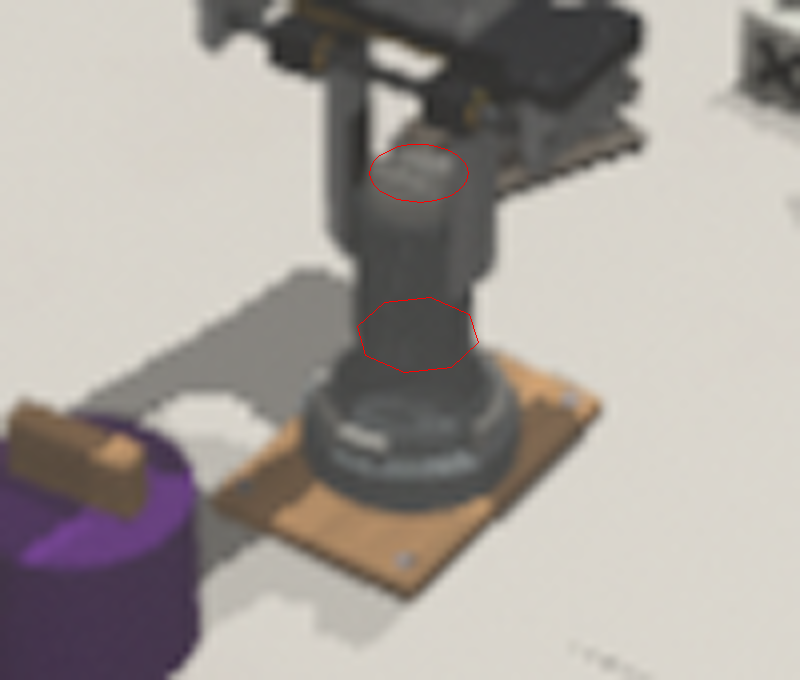

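View pics/h5.png

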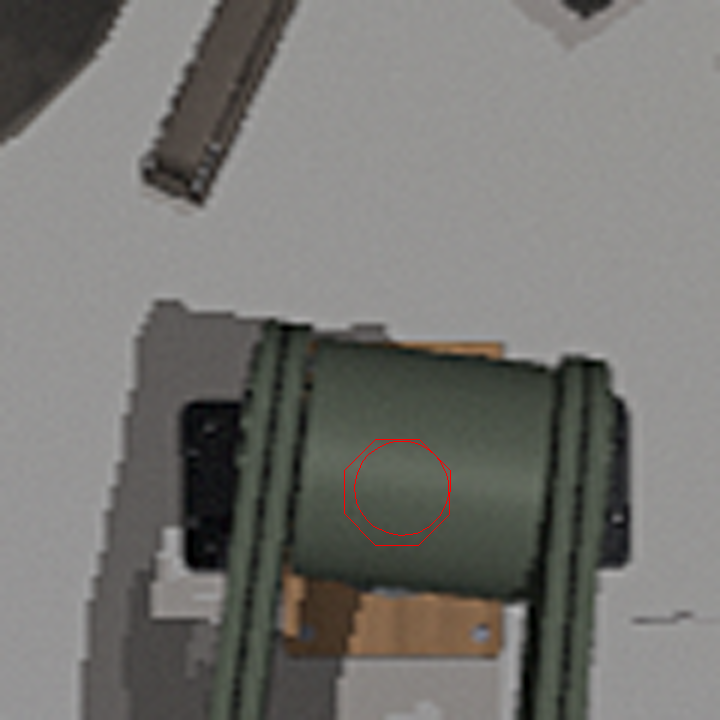

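```bash
python3 - <<'E'
from h import *
ph=np.linspace(0,2*np.pi,60); C=[.536,.0255]
for c,b,s,o in(("scene",(225,200,280,250),13,"i1"),("top",(250,180,310,245),10,"i2")):
    im=cv2.imread(f"pics/{c}0.png");x0,y0,x1,y1=b
    m=cv2.resize(im[y0:y1,x0:x1],None,fx=s,fy=s,interpolation=cv2.INTER_CUBIC)
    for r,z,col in((47,.032,(0,0,255)),(47,.012,(0,255,0)),(31,.048,(255,0,0))):
        P=np.c_[C[0]+r/1000*np.cos(ph),C[1]+r/1000*np.sin(ph),0*ph+z]
        cv2.polylines(m,[((proj(c,P)-[x0,y0]+.5)*s).astype(int)],True,col,1)
    P=np.array([[sx*.075+C[0],sy*.052+C[1],.012] for sx,sy in((1,1),(1,-1),(-1,-1),(-1,1))])
    cv2.polylines(m,[((proj(c,P)-[x0,y0]+.5)*s).astype(int)],True,(255,0,255),1)
    cv2.imwrite(f"pics/{o}.png",m)
E
```

```text
(no output)
```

View pics/i1.png

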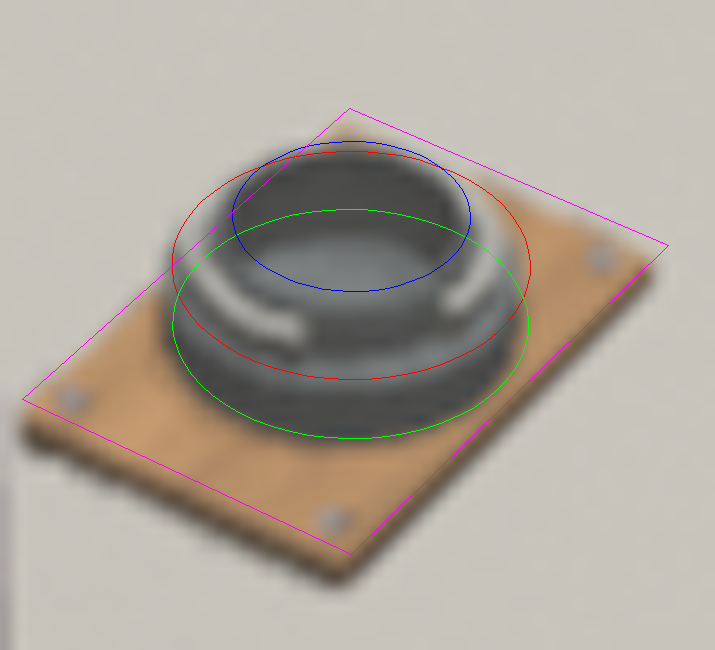

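View pics/i2.png

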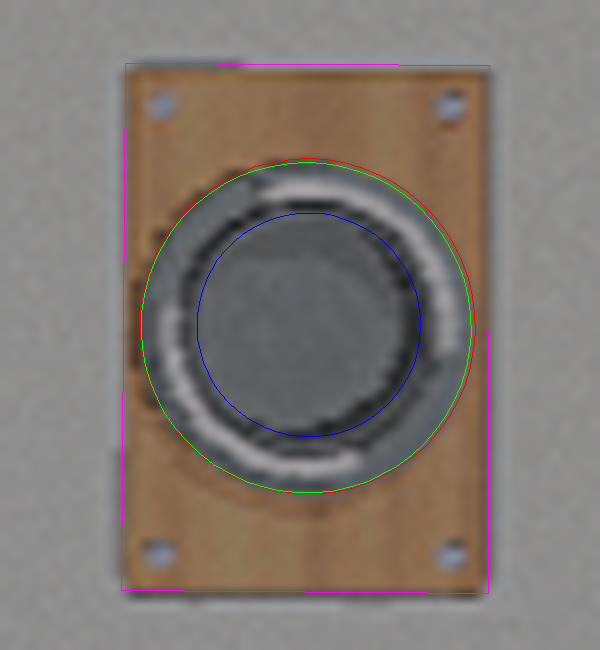

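>>> jog_arm(
  steps=[
    [[-0.002, 0, 0.06], 0],
    [[-0.002, 0, 0.12], 0],
    [[-0.002, 0, 0.16], 0],
    [[-0.002, 0, 0.19], 0],
    [[-0.002, 0, 0.204], 0],
    [[-0.002, 0, 0.204], 0],
  ],
)

```text
t: 19.95
ee_pos: [0.5385, 0.0248, 0.0586]
eef_rot: [-0.009, 1.0, -0.0, 0.001]
force: [-6.5, 0.2, 12.9]
finger_gap: 0.512
```

```bash
python3 - <<'E'
from ov import *
s=show()
overlay("pics/h6.png",(200,170,300,255),8,[90],57.6,axdir=(1,0))
E
```

```text
t 19.95 pos [0.5385 0.0248 0.0586] yawy 91.06 tilt 0.17 F [-6.51  0.16 12.9 ] gap 48.1 j [-0.11  0.3   1.76 -0.    1.08 -1.7 ]
```

View pics/h6.png

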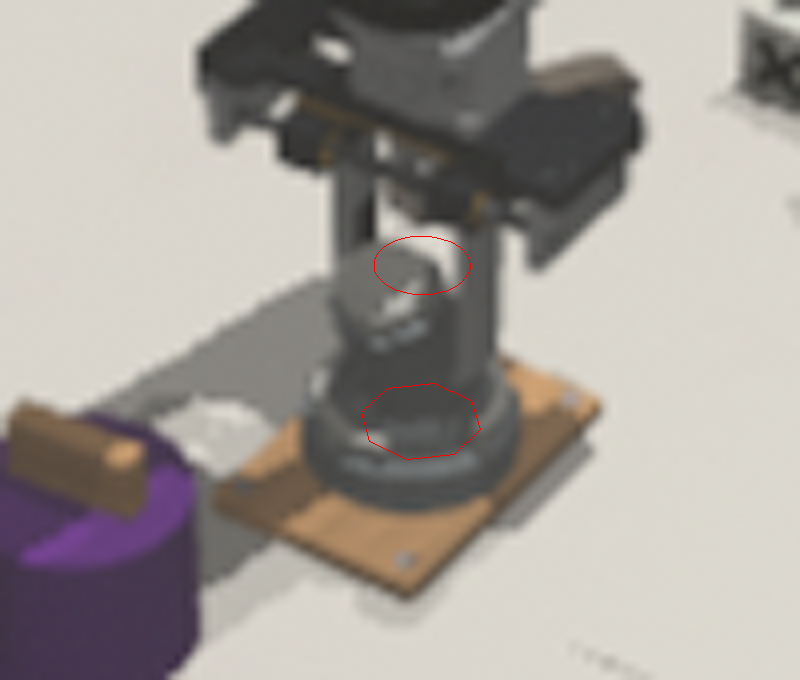

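```bash
python3 - <<'E'
from ov import *
overlay("pics/h7.png",(225,180,285,245),12,[105,120,135],57.6,axdir=(1,0))
E
```

```text
(no output)
```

View pics/h7.png

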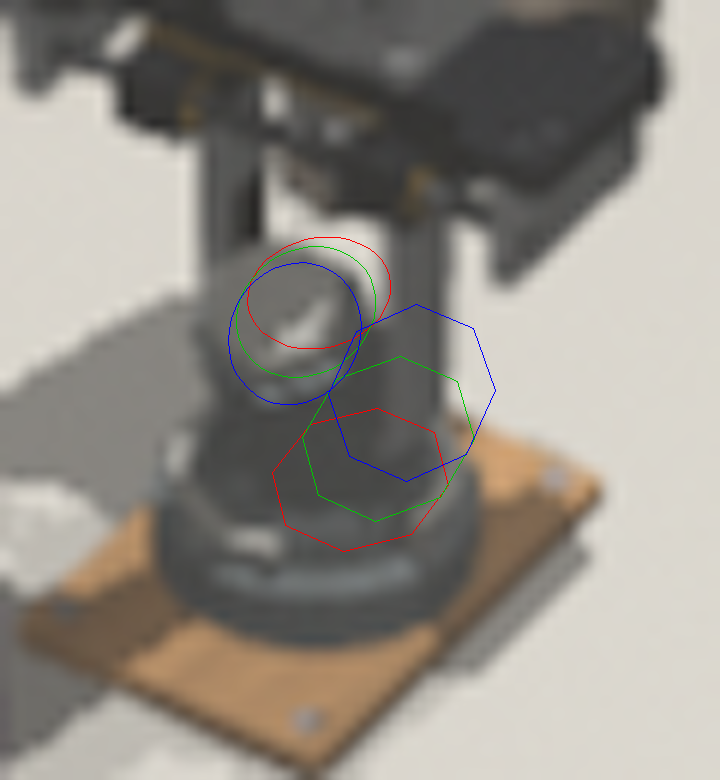

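```bash
python3 - <<'E'
from h import *
for z in(.09,.1,.11,.12): print(z,unproj("scene",[[248.7+.7,206.2-.8]],z).round(4))
for c in("scene","top"):
  print([(np.round(d["position"],3).tolist(),round(d["conf"],2)) for d in arm.pinpoint("small_tin",c)])
E
```

```text
0.09 [[0.5356 0.0343 0.09  ]]
0.1 [[0.525 0.027 0.1  ]]
0.11 [[0.5143 0.0196 0.11  ]]
0.12 [[0.5037 0.0123 0.12  ]]
[([0.542, 0.026, 0.04], 0.62)]
[]
```

>>> jog_arm(
  steps=[
    [[0, 0, -0.06], 0],
    [[0, 0, -0.12], 0],
    [[0, 0, -0.2], 0],
    [[0, 0, -0.22], 0],
    [[0, 0, -0.22], 0],
  ],
)

```text
t: 20.57
ee_pos: [0.5389, 0.025, 0.1128]
eef_rot: [-0.009, 1.0, -0.0, 0.003]
force: [1.0, -0.2, -2.1]
finger_gap: 0.509
```

```bash
python3 - <<'E'
from ov import *
show()
overlay("pics/h8.png",(215,160,285,235),10,[90,105,120],57.6,axdir=(1,0))
E
```

```text
t 20.57 pos [0.5389 0.025  0.1128] yawy 91.04 tilt 0.33 F [ 0.95 -0.16 -2.07] gap 47.9 j [-0.11  0.22  1.72  0.    1.19 -1.7 ]
```

View pics/h8.png

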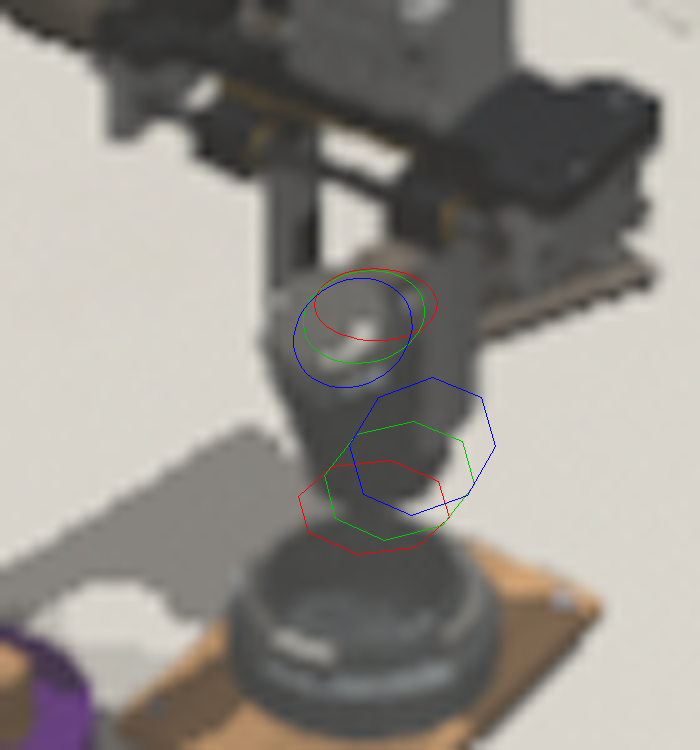

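>>> jog_arm(
  steps=[
    [[-0.15, 0, 0], 0],
    [[-0.3, 0, 0], 0],
    [[-0.45, 0, 0], 0],
    [[-0.48, 0, 0.1], 0],
    [[-0.48, 0, 0.2], 0],
    [[-0.48, 0, 0.25], 0],
    [[-0.48, 0, 0.28], 0],
    [[-0.5, 0, 0.286], 0],
    [[-0.52, 0, 0.29], 0],
    [[-0.52, 0, 0.29], 0],
  ],
)

```text
t: 21.45
ee_pos: [0.6677, 0.0276, 0.0396]
eef_rot: [-0.009, 1.0, -0.0, 0.002]
force: [-0.1, -0.0, -0.8]
finger_gap: 0.508
```

```bash
python3 - <<'E'
from ov import *
show()
overlay("pics/h9.png",(235,140,305,215),10,[90,105,120],57.6,axdir=(1,0))
E
```

```text
t 21.45 pos [0.6677 0.0276 0.0396] yawy 91.05 tilt 0.2 F [-0.14 -0.04 -0.84] gap 47.7 j [-0.09  0.56  1.42  0.    1.15 -1.68]
```

View pics/h9.png

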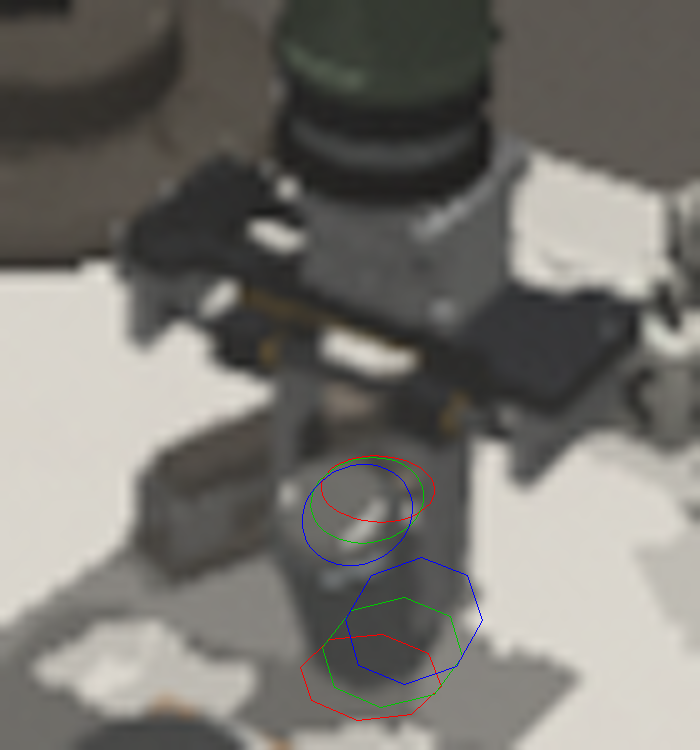

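>>> jog_arm(
  steps=[
    [[0, 0, 0.01], 0],
    [[0, 0, 0.02], 0],
    [[0, 0, 0.03], 0],
    [[0, 0, 0.03], 0],
  ],
)

```text
t: 21.83
ee_pos: [0.665, 0.0278, 0.0303]
eef_rot: [-0.009, 1.0, 0.0, -0.0]
force: [-0.2, -0.4, -1.2]
finger_gap: 0.509
```

>>> jog_arm(
  steps=[
    [[0, 0, 0.01], 0],
    [[0, 0, 0.02], 0],
    [[0, 0, 0.03], 0],
    [[0, 0, 0.03], 0],
  ],
)

```text
t: 22.17
ee_pos: [0.6685, 0.0278, 0.0278]
eef_rot: [-0.009, 1.0, -0.0, 0.003]
force: [-2.7, 0.9, 13.1]
finger_gap: 0.506
```

```bash
python3 - <<'E'
from ov import *
show()
overlay("pics/h10.png",(235,140,305,215),10,[90,105,120],46,axdir=(1,0))
E
```

```text
t 22.17 pos [0.6685 0.0278 0.0278] yawy 91.05 tilt 0.33 F [-2.71  0.92 13.08] gap 47.6 j [-0.09  0.57  1.43  0.    1.13 -1.68]
```

View pics/h10.png

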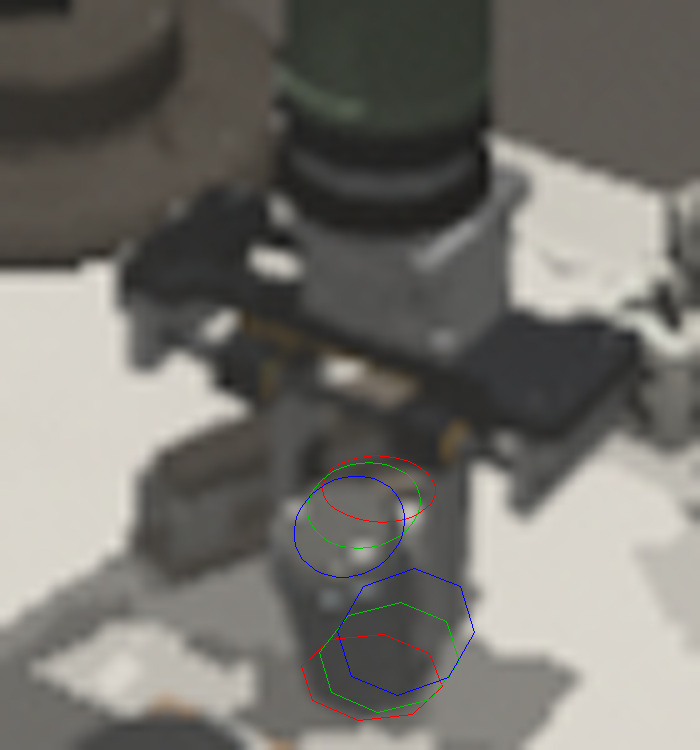

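>>> jog_arm(
  steps=[
    [[-0.02, 0, 0.002], 0],
    [[-0.04, 0, 0.004], 0],
    [[-0.06, 0, 0.006], 0],
    [[-0.08, 0, 0.008], 0],
    [[-0.1, 0, 0.01], 0],
    [[-0.1, 0, 0.01], 0],
  ],
)

```text
t: 22.72
ee_pos: [0.6908, 0.0282, 0.0224]
eef_rot: [-0.009, 1.0, -0.0, -0.0]
force: [-2.8, 0.8, 7.1]
finger_gap: 0.504
```

```bash
python3 - <<'E'
from ov import *
show()
overlay("pics/h11.png",(240,135,310,210),10,[90,105],44,axdir=(1,0))
E
```

```text
t 22.72 pos [0.6908 0.0282 0.0224] yawy 91.06 tilt 0.04 F [-2.76  0.84  7.1 ] gap 47.4 j [-0.08  0.63  1.36 -0.    1.16 -1.67]
```

View pics/h11.png

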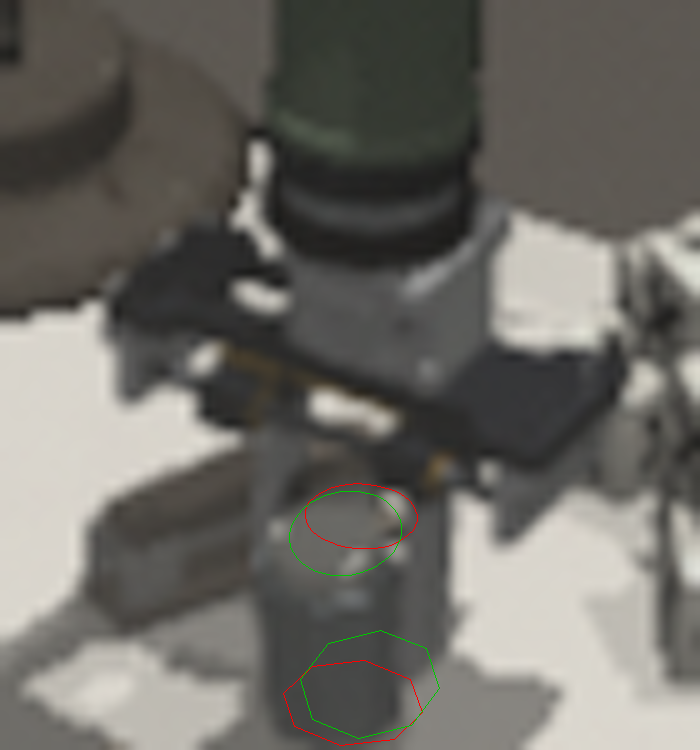

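>>> jog_arm(
  steps=[
    [[0, 0, 0], 0],
    [[0, 0, 0], 0],
    [[0, 0, 0], 0],
    [[0, 0, 0], 0],
    [[0, 0, -0.1], 0],
    [[0, 0, -0.25], 0],
    [[0, 0, -0.36], 0],
    [[0, 0, -0.36], 0],
    [[0, 0, -0.36], 0],
  ],
  claw=0.5,
)

```text
t: 23.52
ee_pos: [0.6926, 0.0281, 0.1137]
eef_rot: [-0.009, 1.0, -0.0, 0.003]
force: [0.3, 0.1, -0.9]
finger_gap: 0.747
```

```bash
python3 - <<'E'
from ov import *
show()
im=arm.snapshot("scene");crop(im,235,140,305,205,11,"pics/j1.png")
for c in("scene",):
  print([(np.round(d["position"],3).tolist(),round(d["conf"],2)) for d in arm.pinpoint("small_tin",c)])
E
```

```text
t 23.52 pos [0.6926 0.0281 0.1137] yawy 91.06 tilt 0.33 F [ 0.3   0.1  -0.89] gap 70.2 j [-0.08  0.52  1.31 -0.    1.3  -1.67]
[([0.681, 0.027, 0.002], 0.76)]
```

View pics/j1.png

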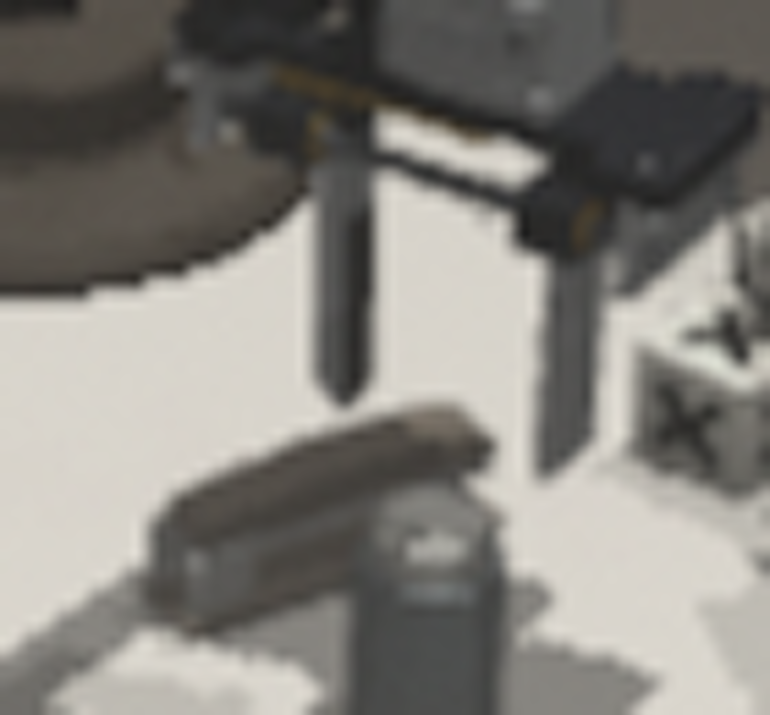

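```bash
python3 - <<'E'
from ov import *
u=np.array([[436/11+235-.5,518/11+140-.5]])
print(unproj("scene",u,.084),unproj("scene",u+[.7,-.8],.084))
for X in([.681,.027,.084],[.684,.028,.084]): print((proj("scene",X)-[235,140]+.5)*11)
im=arm.snapshot("scene"); x0,y0=225,130;s=11
o=cv2.resize(im[y0:205,x0:300,::-1],None,fx=s,fy=s,interpolation=cv2.INTER_CUBIC)
ph=np.linspace(0,2*np.pi,40)
for (X,Y),col in(((.681,.0275),(0,0,255)),((.685,.0275),(0,255,0))):
  for r,z in((20,.084),(25,.0)):
    P=np.c_[X+r/1000*np.cos(ph),Y+r/1000*np.sin(ph),0*ph+z]
    cv2.polylines(o,[((proj("scene",P)-[.7,-.8]-[x0,y0]+.5)*s).astype(int)],True,col,1)
cv2.imwrite("pics/j2.png",o[150:750])
E
```

```text
[[0.68208784 0.02907634 0.084     ]] [[0.68766758 0.02966866 0.084     ]]
[[439.63146426 521.75192887]]
[[441.99086156 516.30150004]]
```

View pics/j2.png

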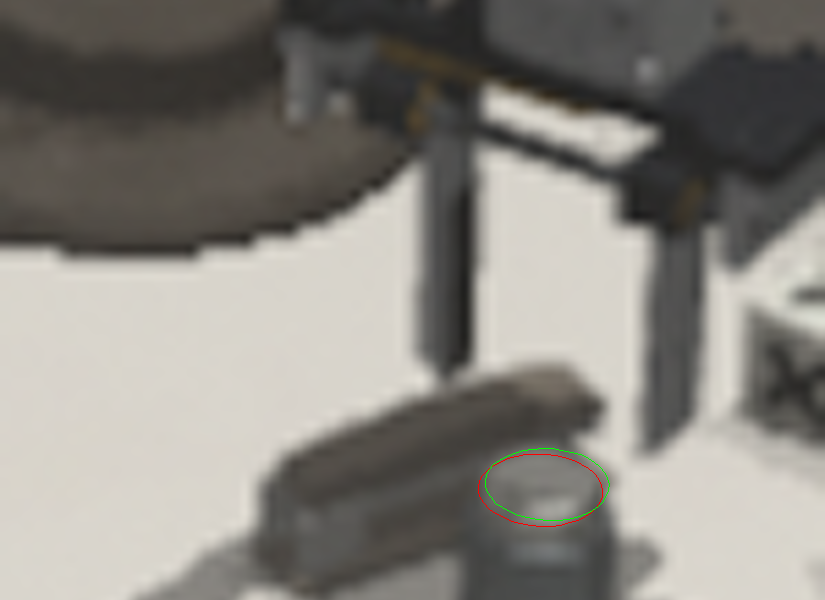

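>>> jog_arm(
  steps=[
    [[0.2, -0.3, -0.1], 0],
    [[0.3, -0.9, -0.1], 0],
    [[0.3, -0.9, -0.1], 0],
    [[0.3, -0.9, -0.1], 0],
    [[0.3, -0.9, -0.1], 0],
    [[0.3, -0.9, -0.1], 0],
    [[0.3, -0.9, -0.1], 0],
  ],
)

```text
t: 24.25
ee_pos: [0.617, -0.2044, 0.1339]
eef_rot: [-0.006, 1.0, -0.001, -0.002]
force: [0.2, 0.2, -0.6]
finger_gap: 0.75
```

```bash
python3 - <<'E'
from ov import *
show()
im=arm.snapshot("top")
cv2.imwrite("pics/top1.png",im[:,:,::-1])
x0,y0,s=220,110,8
o=cv2.resize(im[y0:185,x0:310,::-1],None,fx=s,fy=s,interpolation=cv2.INTER_CUBIC)
ph=np.linspace(0,2*np.pi,40)
for (X,Y),col in(((.681,.0275),(0,0,255)),((.685,.0275),(0,255,0))):
  for r,z in((20,.084),):
    P=np.c_[X+r/1000*np.cos(ph),Y+r/1000*np.sin(ph),0*ph+z]
    cv2.polylines(o,[((proj("top",P)-[x0,y0]+.5)*s).astype(int)],True,col,1)
cv2.imwrite("pics/j3.png",o)
print([(np.round(d["position"],3).tolist(),round(d["conf"],2)) for d in arm.pinpoint("small_tin","top")])
E
```

```text
t 24.25 pos [ 0.617  -0.2044  0.1339] yawy 90.67 tilt 0.21 F [ 0.23  0.21 -0.59] gap 70.5 j [-0.45  0.42  1.41 -0.    1.31 -2.03]
[([0.681, 0.026, 0.002], 0.72)]
```

View pics/j3.png

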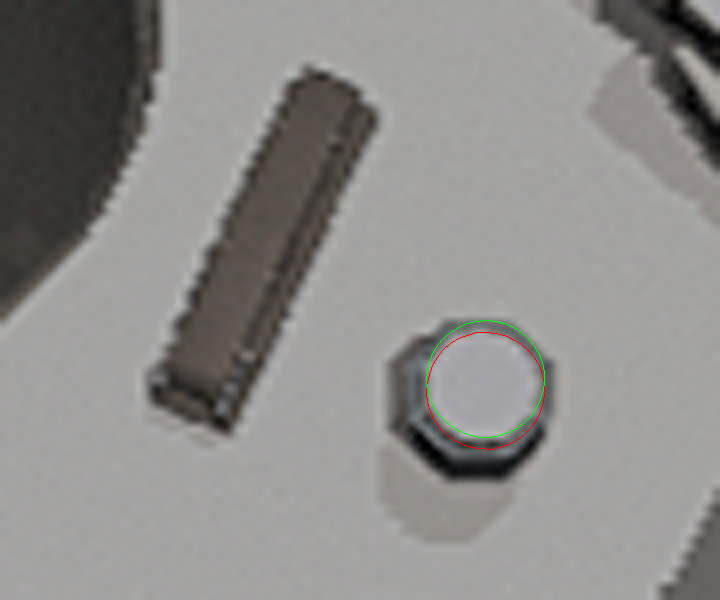

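```bash
python3 st.py "[.683,.0277,.125]"
```

```text
t 24.35 pos [ 0.6182 -0.1989  0.1336] yawy 90.87 tilt 0.22 F [0.42 0.87 0.75] gap 70.4 j [-0.44  0.42  1.41  0.    1.31 -2.03]
jog [-0.2732  0.9024  0.0354]
```

>>> jog_arm(
  steps=[
    [[-0.27, 0.903, 0.03], 0],
    [[-0.27, 0.903, 0.03], 0],
    [[-0.27, 0.903, 0.03], 0],
    [[-0.27, 0.903, 0.03], 0],
    [[-0.27, 0.903, 0.03], 0],
    [[-0.27, 0.903, 0.03], 0],
    [[-0.27, 0.903, 0.03], 0],
    [[-0.27, 0.903, 0.03], 0],
    [[-0.27, 0.903, 0.03], 0],
  ],
)

```text
t: 25.1
ee_pos: [0.6821, 0.0299, 0.1269]
eef_rot: [-0.01, 1.0, -0.0, -0.001]
force: [0.7, -0.2, 0.5]
finger_gap: 0.749
```

```bash
python3 st.py "[.683,.0277,.04]"
```

```text
t 25.1 pos [0.6821 0.0299 0.1269] yawy 91.17 tilt 0.14 F [ 0.75 -0.19  0.54] gap 70.4 j [-0.08  0.5   1.32 -0.    1.33 -1.67]
jog [-0.0042 -0.0086  0.3477]
```

>>> jog_arm(
  steps=[
    [[-0.004, -0.008, 0.1], 0],
    [[-0.004, -0.008, 0.2], 0],
    [[-0.004, -0.008, 0.3], 0],
    [[-0.004, -0.008, 0.344], 0],
    [[-0.004, -0.008, 0.344], 0],
    [[-0.004, -0.008, 0.344], 0],
    [[-0.004, -0.008, 0.344], 0],
  ],
)

```text
t: 25.68
ee_pos: [0.6854, 0.0261, 0.044]
eef_rot: [-0.009, 1.0, -0.0, 0.001]
force: [-0.4, 0.6, 0.5]
finger_gap: 0.75
```

>>> jog_arm(
  steps=[
    [[0, 0, 0], 0],
    [[0, 0, 0], 0],
    [[0, 0, 0], 0],
    [[0, 0, 0], 0],
    [[0, 0, 0], 0],
    [[0, 0, 0], 0],
  ],
  claw=-1,
)

```text
t: 26.18
ee_pos: [0.6848, 0.0271, 0.0433]
eef_rot: [-0.009, 1.0, 0.0, 0.001]
force: [-0.4, 0.7, 3.5]
finger_gap: 0.504
```

```bash
python3 st.py "[.5355,.0255,.11]"
```

```text
t 26.18 pos [0.6848 0.0271 0.0433] yawy 91.06 tilt 0.09 F [-0.44  0.65  3.49] gap 47.4 j [-0.09  0.59  1.37  0.    1.18 -1.68]
jog [ 0.5968  0.0048 -0.2679]
```

>>> jog_arm(
  steps=[
    [[0, 0, -0.12], 0],
    [[0, 0, -0.25], 0],
    [[0.1, 0, -0.27], 0],
    [[0.25, 0.0, -0.27], 0],
    [[0.4, 0.004, -0.27], 0],
    [[0.52, 0.004, -0.27], 0],
    [[0.59, 0.004, -0.27], 0],
    [[0.59, 0.004, -0.27], 0],
    [[0.59, 0.004, -0.27], 0],
    [[0.59, 0.004, -0.27], 0],
  ],
)

```text
t: 27.02
ee_pos: [0.5378, 0.025, 0.11]
eef_rot: [-0.009, 1.0, -0.0, 0.001]
force: [0.6, 0.6, -1.8]
finger_gap: 0.513
```

```bash
python3 - <<'E'
from ov import *
show([.537,.0255,.0593])
overlay("pics/k1.png",(215,160,285,235),10,[90],62.3,axdir=(1,0))
print([(np.round(d["position"],3).tolist(),round(d["conf"],2)) for d in arm.pinpoint("small_tin","scene")])
E
```

```text
t 27.02 pos [0.5378 0.025  0.11  ] yawy 91.05 tilt 0.09 F [ 0.59  0.65 -1.79] gap 48.2 j [-0.11  0.23  1.73 -0.    1.19 -1.7 ]
jog [0.0035 0.0021 0.2027]
[([0.534, 0.023, 0.069], 0.62), ([0.47, 0.264, 0.088], 0.37)]
```

View pics/k1.png

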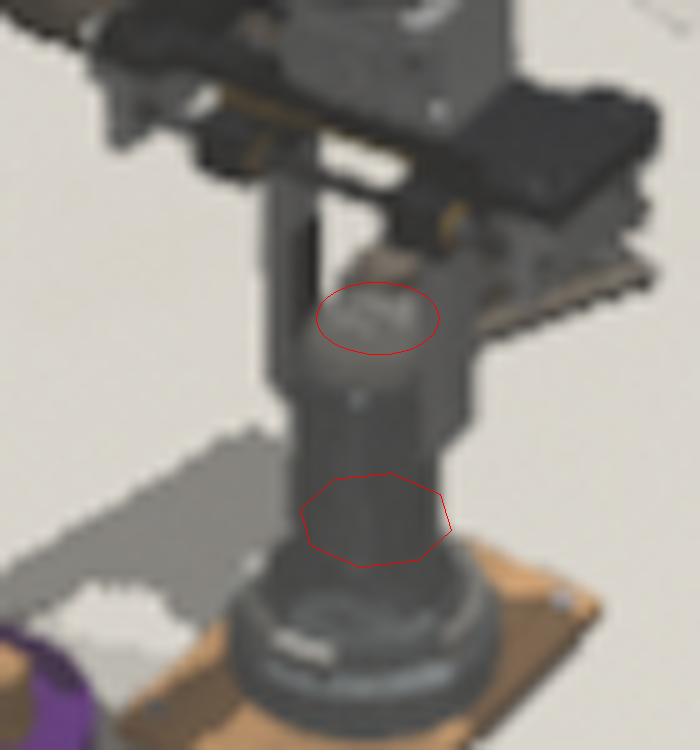

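>>> jog_arm(
  steps=[
    [[0.003, 0.002, 0.02], 0],
    [[0.003, 0.002, 0.04], 0],
    [[0.003, 0.002, 0.055], 0],
    [[0.003, 0.002, 0.065], 0],
    [[0.003, 0.002, 0.075], 0],
    [[0.003, 0.002, 0.085], 0],
    [[0.003, 0.002, 0.095], 0],
    [[0.003, 0.002, 0.105], 0],
    [[0.003, 0.002, 0.105], 0],
  ],
)

```text
t: 27.87
ee_pos: [0.5354, 0.0257, 0.0829]
eef_rot: [-0.009, 1.0, 0.0, -0.0]
force: [0.3, 1.3, -1.3]
finger_gap: 0.504
```

```bash
python3 st.py "[.537,.0255,.0593]"
```

```text
t 27.87 pos [0.5354 0.0257 0.0829] yawy 91.05 tilt 0.06 F [ 0.26  1.3  -1.35] gap 47.4 j [-0.11  0.26  1.75 -0.    1.13 -1.7 ]
jog [-0.0063 -0.0008  0.0943]
```

>>> jog_arm(
  steps=[
    [[-0.003, 0, 0.015], 0],
    [[-0.003, 0, 0.03], 0],
    [[-0.003, 0, 0.045], 0],
    [[-0.003, 0, 0.06], 0],
    [[-0.003, 0, 0.075], 0],
    [[-0.003, 0, 0.088], 0],
    [[-0.003, 0, 0.088], 0],
    [[-0.003, 0, 0.088], 0],
  ],
)

```text
t: 28.53
ee_pos: [0.5363, 0.0257, 0.0611]
eef_rot: [-0.009, 1.0, 0.0, -0.0]
force: [-0.6, 0.4, -0.6]
finger_gap: 0.509
```

```bash
python3 - <<'E'
from ov import *
show()
overlay("pics/k2.png",(215,160,285,235),10,[90],62.3,axdir=(1,0))
E
```

```text
t 28.53 pos [0.5363 0.0257 0.0611] yawy 91.05 tilt 0.04 F [-0.55  0.41 -0.56] gap 47.8 j [-0.11  0.29  1.76  0.    1.09 -1.7 ]
```

View pics/k2.png

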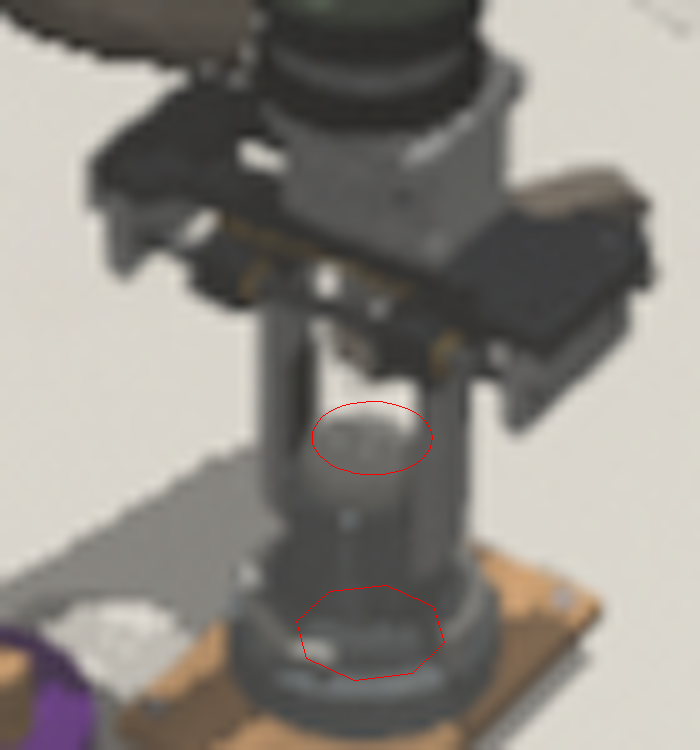

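>>> jog_arm(
  steps=[
    [[0, 0, 0.004], 0],
    [[0, 0, 0.006], 0],
    [[0, 0, 0.006], 0],
  ],
)

```text
t: 28.83
ee_pos: [0.5367, 0.0256, 0.06]
eef_rot: [-0.009, 1.0, -0.0, 0.0]
force: [0.7, 0.2, -2.0]
finger_gap: 0.511
```

>>> jog_arm(
  steps=[
    [[0, 0, 0], 0],
    [[0, 0, 0], 0],
    [[0, 0, 0], 0],
    [[0, 0, 0], 0],
    [[0, 0, -0.1], 0],
    [[0, 0, -0.3], 0],
    [[0, 0, -0.5], 0],
    [[0, 0, -0.55], 0],
    [[0, 0, -0.55], 0],
  ],
  claw=0.5,
)

```text
t: 29.58
ee_pos: [0.5419, 0.0251, 0.206]
eef_rot: [-0.009, 1.0, -0.001, 0.008]
force: [1.1, -0.2, 0.3]
finger_gap: 0.748
```

```bash
python3 - <<'E'
from ov import *
show([.472,.266,.2])
im=arm.snapshot("scene");crop(im,215,170,290,250,9,"pics/k3.png")
print([(np.round(d["position"],3).tolist(),round(d["conf"],2)) for d in arm.pinpoint("small_tin","scene")])
E
```

```text
t 29.58 pos [0.5419 0.0251 0.206 ] yawy 91.06 tilt 0.89 F [ 1.08 -0.15  0.28] gap 70.3 j [-0.11  0.13  1.63  0.    1.37 -1.7 ]
jog [0.2621 0.9685 0.0179]
[([0.53, 0.028, 0.016], 0.57)]
```

View pics/k3.png

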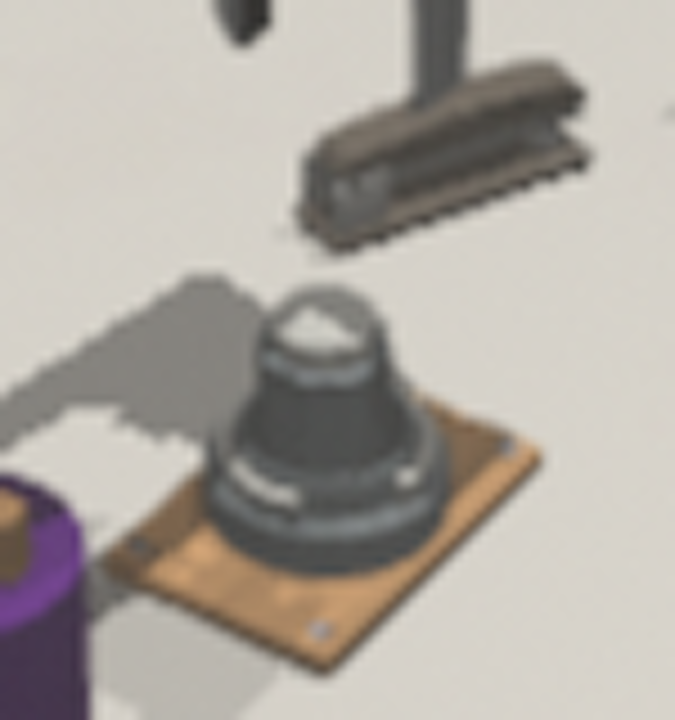

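>>> jog_arm(
  steps=[
    [[0.26, 0.968, 0.0], 0.185],
    [[0.26, 0.968, 0.0], 0.185],
    [[0.26, 0.968, 0.0], 0.185],
    [[0.26, 0.968, 0.0], 0.185],
    [[0.26, 0.968, 0.0], 0.185],
    [[0.26, 0.968, 0.0], 0.185],
    [[0.26, 0.968, 0.0], 0.185],
    [[0.26, 0.968, 0.0], 0.185],
    [[0.26, 0.968, 0.0], 0.185],
    [[0.26, 0.968, 0.0], 0.185],
  ],
  claw=0,
)

```text
t: 30.52
ee_pos: [0.4664, 0.2653, 0.1957]
eef_rot: [0.278, 0.961, -0.001, -0.001]
force: [0.0, -0.6, 0.3]
finger_gap: 0.503
```

```bash
python3 - <<'E'
from ov import *
show([.4718,.2664,.12])
im=arm.snapshot("scene");crop(im,150,150,250,230,8,"pics/k4.png")
print([(np.round(d["position"],3).tolist(),round(d["conf"],2)) for d in arm.pinpoint("cap_grip","scene")])
E
```

```text
t 30.52 pos [0.4664 0.2653 0.1957] yawy 57.75 tilt 0.19 F [ 0.03 -0.64  0.33] gap 47.3 j [ 0.36  0.14  1.64 -0.    1.36 -0.65]
jog [-0.0164  0.016   0.3027]
[([0.428, 0.415, 0.096], 0.95), ([0.468, 0.267, 0.086], 0.87), ([0.372, 0.075, 0.092], 0.73)]
```

View pics/k4.png

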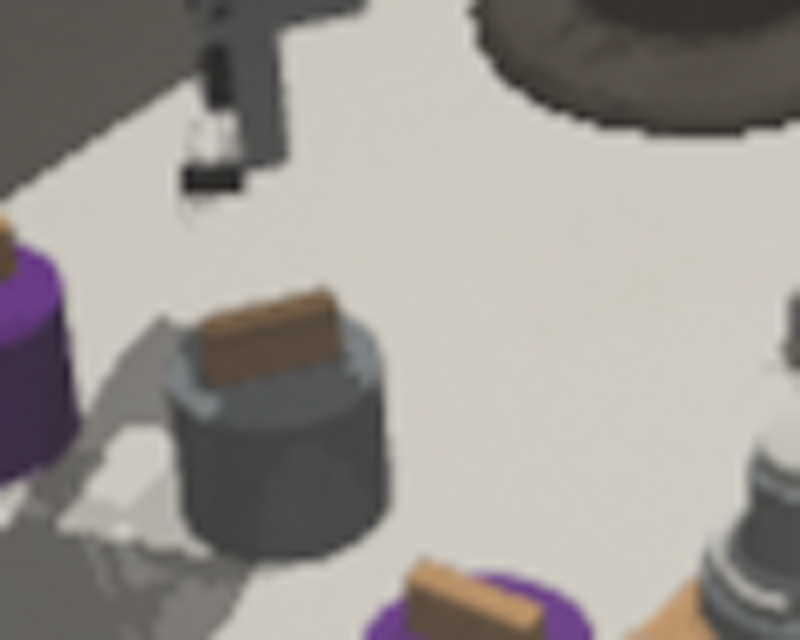

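>>> jog_arm(
  steps=[
    [[-0.016, 0.016, 0.1], 0],
    [[-0.016, 0.016, 0.2], 0],
    [[-0.016, 0.016, 0.3], 0],
    [[-0.016, 0.016, 0.36], 0],
    [[-0.016, 0.016, 0.42], 0],
    [[-0.016, 0.016, 0.45], 0],
    [[-0.016, 0.016, 0.45], 0],
    [[-0.016, 0.016, 0.45], 0],
  ],
)

```text
t: 31.28
ee_pos: [0.473, 0.2669, 0.085]
eef_rot: [0.278, 0.96, -0.0, -0.0]
force: [-0.6, 0.2, 1.0]
finger_gap: 0.498
```

```bash
python3 - <<'E'
from ov import *
show([.4718,.2662,.080])
im=arm.snapshot("scene");crop(im,150,130,250,230,7,"pics/k5.png")
E
```

```text
t 31.28 pos [0.473  0.2669 0.085 ] yawy 57.67 tilt 0.02 F [-0.61  0.22  1.02] gap 46.8 j [ 0.35  0.27  1.73 -0.    1.14 -0.65]
jog [ 0.0027 -0.005   0.02  ]
```

View pics/k5.png

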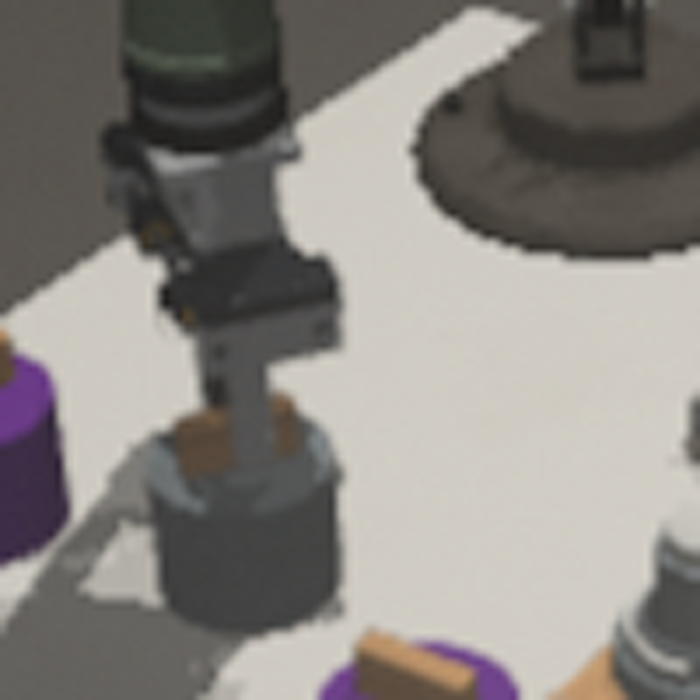

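>>> jog_arm(
  steps=[
    [[0.002, -0.004, 0.008], 0],
    [[0.002, -0.004, 0.016], 0],
    [[0.002, -0.004, 0.016], 0],
    [[0.002, -0.004, 0.016], 0],
  ],
)

```text
t: 31.67
ee_pos: [0.4719, 0.2672, 0.0813]
eef_rot: [0.278, 0.961, 0.0, 0.0]
force: [0.2, -0.5, 0.6]
finger_gap: 0.502
```

>>> jog_arm(
  steps=[
    [[0, 0, 0], 0],
    [[0, 0, 0], 0],
    [[0, 0, 0], 0],
    [[0, 0, 0], 0],
    [[0, 0, 0], 0],
    [[0, 0, 0], 0],
    [[0, 0, 0], 0],
  ],
  claw=-1,
)

```text
t: 32.25
ee_pos: [0.4715, 0.267, 0.0808]
eef_rot: [0.278, 0.961, -0.0, -0.0]
force: [-0.5, -1.3, -0.3]
finger_gap: 0.167
```

```bash
python3 - <<'E'
from ov import *
show([.4718,.2662,.080])
E
```

```text
t 32.25 pos [0.4715 0.267  0.0808] yawy 57.75 tilt 0.03 F [-0.46 -1.26 -0.33] gap 15.7 j [ 0.36  0.27  1.74 -0.    1.13 -0.65]
jog [-0.0026 -0.002   0.0032]
```

>>> jog_arm(
  steps=[
    [[0, 0, -0.1], 0],
    [[0, 0, -0.24], 0],
    [[0, 0, -0.38], 0],
    [[0, 0, -0.5], 0],
    [[0, 0, -0.5], 0],
  ],
)

```text
t: 32.67
ee_pos: [0.4761, 0.2688, 0.2134]
eef_rot: [0.278, 0.961, 0.004, 0.006]
force: [1.0, 0.2, -1.0]
finger_gap: 0.166
```

>>> jog_arm(
  steps=[
    [[-0.1, -0.09, 0], 0.03],
    [[-0.2, -0.18, 0], 0.065],
    [[-0.3, -0.28, 0], 0.1],
    [[-0.4, -0.37, 0], 0.135],
    [[-0.5, -0.46, 0], 0.17],
    [[-0.6, -0.56, 0], 0.205],
    [[-0.7, -0.65, 0], 0.24],
    [[-0.732, -0.68, 0], 0.275],
    [[-0.732, -0.68, 0], 0.31],
    [[-0.732, -0.68, 0], 0.345],
  ],
)

```text
t: 33.5
ee_pos: [0.5351, 0.0244, 0.204]
eef_rot: [0.736, 0.677, -0.001, -0.001]
force: [-0.7, 0.0, -1.8]
finger_gap: 0.167
```

>>> jog_arm(
  steps=[
    [[0, 0, 0], 0.03],
    [[0, 0, 0], 0.065],
    [[0, 0, 0], 0.1],
    [[0, 0, 0], 0.135],
    [[0, 0, 0], 0.17],
    [[0, 0, 0], 0.198],
    [[0, 0, 0], 0.198],
    [[0, 0, 0], 0.198],
  ],
)

```text
t: 34.17
ee_pos: [0.535, 0.0257, 0.2045]
eef_rot: [0.906, 0.424, -0.001, -0.001]
force: [0.1, 0.3, -1.7]
finger_gap: 0.167
```

```bash
python3 - <<'E'
from ov import *
show([.5358,.0255,.140])
im=arm.snapshot("scene");crop(im,200,130,300,250,6,"pics/m1.png")
im=arm.snapshot("top");crop(im,215,130,335,250,6,"pics/m2.png")
print([(np.round(d["position"],3).tolist(),round(d["conf"],2)) for d in arm.pinpoint("cap_shell","scene")])
E
```

```text
t 34.17 pos [0.535  0.0257 0.2045] yawy -39.86 tilt 0.13 F [ 0.13  0.26 -1.7 ] gap 15.7 j [-0.11  0.13  1.64  0.    1.38  0.58]
jog [0.0015 0.0035 0.2582]
[([0.372, 0.071, -0.003], 0.77), ([0.535, 0.029, 0.126], 0.7), ([0.429, 0.413, 0.003], 0.56)]
```

View pics/m1.png

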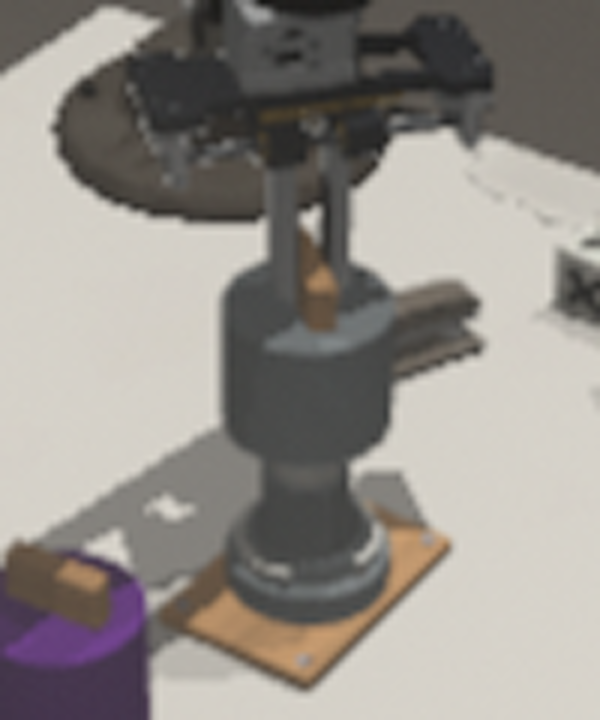

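View pics/m2.png

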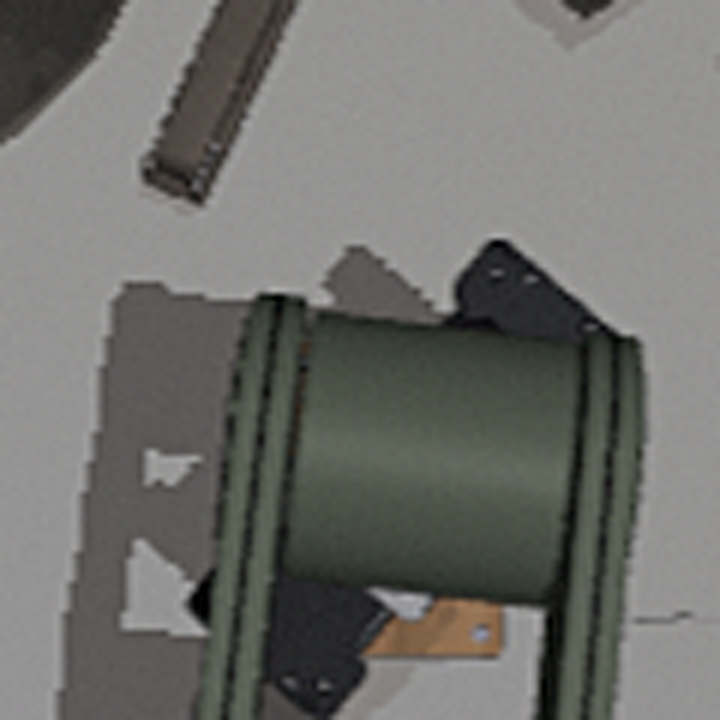

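>>> jog_arm(
  steps=[
    [[0.001, 0.002, 0.07], 0],
    [[0.001, 0.002, 0.14], 0],
    [[0.001, 0.002, 0.2], 0],
    [[0.001, 0.002, 0.24], 0],
    [[0.001, 0.002, 0.27], 0],
    [[0.001, 0.002, 0.27], 0],
    [[0.001, 0.002, 0.27], 0],
  ],
)

```text
t: 34.9
ee_pos: [0.5364, 0.0255, 0.1385]
eef_rot: [0.906, 0.423, -0.0, -0.0]
force: [0.2, -0.4, -1.8]
finger_gap: 0.171
```

```bash
python3 - <<'E'
from ov import *
show([.5355,.0255,.1128])
im=arm.snapshot("scene");crop(im,220,170,290,250,9,"pics/m3.png")
E
```

```text
t 34.9 pos [0.5364 0.0255 0.1385] yawy -39.97 tilt 0.01 F [ 0.18 -0.43 -1.78] gap 16.0 j [-0.11  0.19  1.7   0.    1.25  0.58]
jog [-0.0025 -0.0027  0.1028]
```

View pics/m3.png

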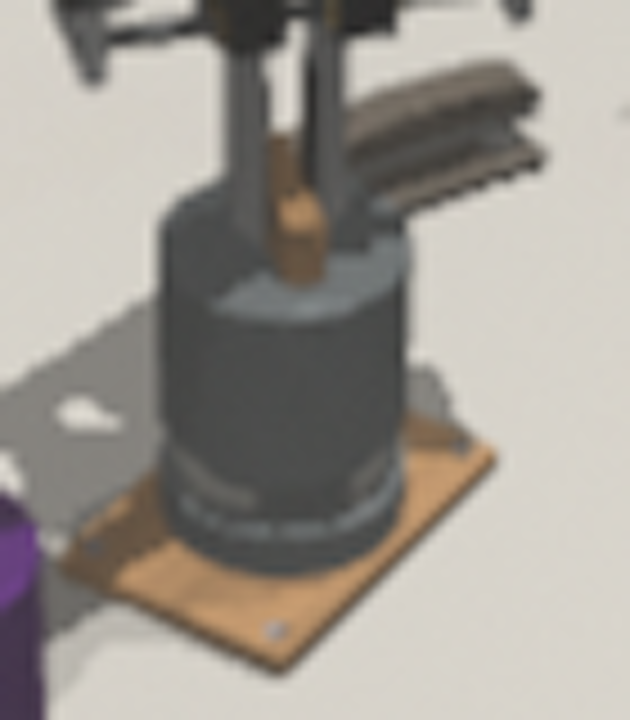

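>>> jog_arm(
  steps=[
    [[-0.002, -0.002, 0.015], 0],
    [[-0.002, -0.002, 0.03], 0],
    [[-0.002, -0.002, 0.042], 0],
    [[-0.002, -0.002, 0.054], 0],
    [[-0.002, -0.002, 0.066], 0],
    [[-0.002, -0.002, 0.078], 0],
    [[-0.002, -0.002, 0.09], 0],
    [[-0.002, -0.002, 0.1], 0],
    [[-0.002, -0.002, 0.1], 0],
  ],
)

```text
t: 35.7
ee_pos: [0.5355, 0.0255, 0.113]
eef_rot: [0.906, 0.423, -0.0, -0.0]
force: [0.5, -0.7, -2.0]
finger_gap: 0.169
```

```bash
python3 - <<'E'
from ov import *
show([.5355,.0255,.1128])
im=arm.snapshot("scene");crop(im,220,170,290,250,9,"pics/m4.png")
E
```

```text
t 35.7 pos [0.5355 0.0255 0.113 ] yawy -39.99 tilt 0.03 F [ 0.5  -0.69 -2.04] gap 15.9 j [-0.11  0.22  1.73  0.    1.19  0.58]
jog [0.     0.     0.0008]
```

View pics/m4.png

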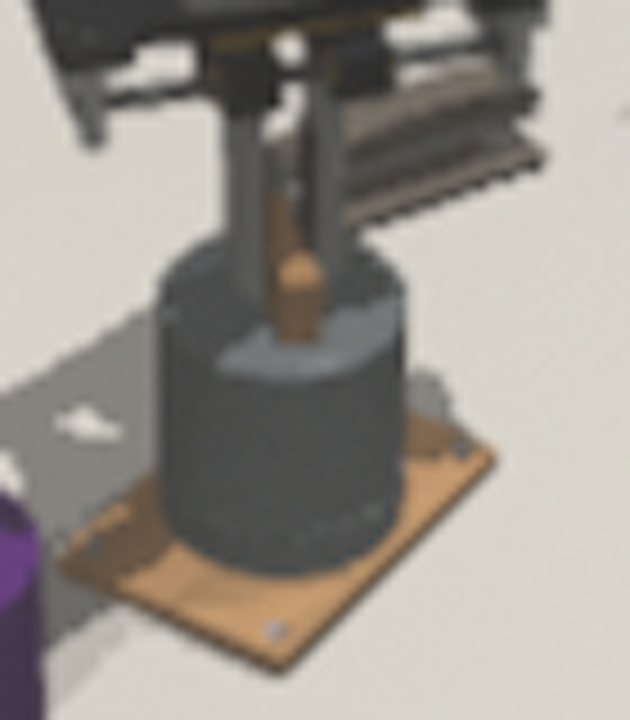

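>>> jog_arm(
  steps=[
    [[0, 0, 0.003], 0],
    [[0, 0, 0.006], 0],
    [[0, 0, 0.006], 0],
    [[0, 0, 0.006], 0],
  ],
)

```text
t: 36.08
ee_pos: [0.5358, 0.0255, 0.1127]
eef_rot: [0.906, 0.423, 0.0, 0.0]
force: [-2.8, 0.3, 4.0]
finger_gap: 0.166
```

>>> jog_arm(
  steps=[
    [[0, 0, 0], 0.03],
    [[0, 0, 0], 0.06],
    [[0, 0, 0], 0.09],
    [[0, 0, 0], 0.12],
    [[0, 0, 0], 0.15],
    [[0, 0, 0], 0.18],
    [[0, 0, 0], 0.21],
    [[0, 0, 0], 0.24],
    [[0, 0, 0], 0.27],
    [[0, 0, 0], 0.28],
  ],
)

```text
t: 36.92
ee_pos: [0.5366, 0.0247, 0.1127]
eef_rot: [1.0, -0.005, 0.001, 0.001]
force: [-0.6, -1.1, 1.8]
finger_gap: 0.166
```

>>> jog_arm(
  steps=[
    [[0, 0, 0], 0.004],
    [[0, 0, 0], 0.004],
    [[0, 0, 0], 0.004],
  ],
)

```text
t: 37.17
ee_pos: [0.5365, 0.0246, 0.1127]
eef_rot: [1.0, -0.009, 0.001, 0.001]
force: [0.3, -2.5, 3.2]
finger_gap: 0.165
```

```bash
python3 - <<'E'
from ov import *
s=show(); print(np.round(s["torque"],2))
im=arm.snapshot("scene");crop(im,220,170,290,250,9,"pics/m5.png")
E
```

```text
t 37.17 pos [0.5365 0.0246 0.1127] yawy -91.06 tilt 0.15 F [ 0.31 -2.48  3.18] gap 15.5 j [-0.11  0.22  1.73 -0.    1.19  1.48]
[-0.73  0.21  0.08]
```

View pics/m5.png

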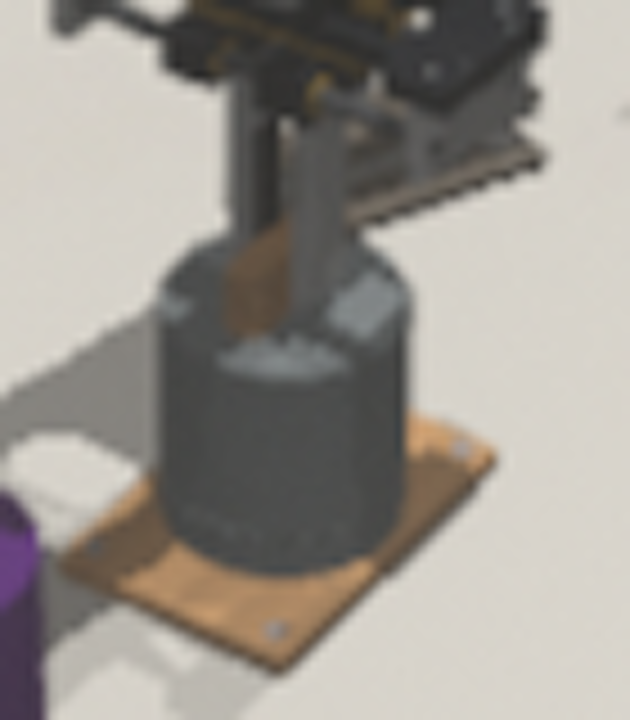

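>>> jog_arm(
  steps=[
    [[0, 0, 0], 0.006],
    [[0, 0, 0], 0.01],
    [[0, 0, 0], 0.01],
    [[0, 0, 0], 0.01],
  ],
)

```text
t: 37.55
ee_pos: [0.5364, 0.0245, 0.1127]
eef_rot: [1.0, -0.025, 0.001, 0.001]
force: [0.5, -4.6, 4.8]
finger_gap: 0.165
```

```bash
python3 - <<'E'
from ov import *
s=show(); print(np.round(s["torque"],2))
E
```

```text
t 37.55 pos [0.5364 0.0245 0.1127] yawy -92.87 tilt 0.15 F [ 0.5  -4.64  4.78] gap 15.5 j [-0.11  0.22  1.73 -0.    1.19  1.51]
[-1.06  0.26  0.55]
```

>>> jog_arm(
  steps=[
    [[0, 0, 0], 0],
    [[0, 0, 0], 0],
    [[0, 0, 0], 0],
    [[0, 0, 0], 0],
    [[0, 0, 0], 0],
    [[0, 0, -0.06], 0],
    [[0, 0, -0.2], 0],
    [[0, 0, -0.4], 0],
    [[0, 0, -0.5], 0],
    [[0, 0, -0.5], 0],
  ],
  claw=0,
)

```text
t: 38.38
ee_pos: [0.5406, 0.0253, 0.2455]
eef_rot: [1.0, -0.025, 0.008, 0.0]
force: [0.8, -0.6, 1.5]
finger_gap: 0.502
```

>>> jog_arm(
  steps=[
    [[0, 0.4, -0.1], 0],
    [[0, 0.8, -0.1], 0],
    [[0, 0.9, -0.1], 0],
    [[0, 0.9, -0.1], 0],
    [[0, 0.9, -0.1], 0],
    [[0, 0.9, -0.1], 0],
    [[0, 0.9, -0.1], 0],
  ],
)

```text
t: 38.97
ee_pos: [0.5237, -0.2033, 0.2614]
eef_rot: [1.0, -0.028, -0.0, 0.0]
force: [0.2, 0.0, 0.2]
finger_gap: 0.499
```

```bash
python3 - <<'E'
from ov import *
s=show()
im=arm.snapshot("top"); cv2.imwrite("pics/topf.png",im[:,:,::-1]); im2=arm.snapshot("scene"); cv2.imwrite("pics/scf.png",im2[:,:,::-1])
crop(im,220,160,340,260,6,"pics/n1.png");crop(im2,200,150,300,250,6,"pics/n2.png")
hsv=cv2.cvtColor(im,cv2.COLOR_RGB2HSV)
w=((hsv[:,:,0]>8)&(hsv[:,:,0]<22)&(hsv[:,:,1]>80)&(hsv[:,:,2]>60))
print([(np.round(d["position"],3).tolist(),round(d["conf"],2)) for d in arm.pinpoint("cap_shell","top")])
for q in ("stapler","glue_stick","eraser"): print(q,[(np.round(d["position"],3).tolist(),round(d["conf"],2)) for d in arm.pinpoint(q,"top")])
E
```

```text
t 38.97 pos [ 0.5237 -0.2033  0.2614] yawy -93.23 tilt 0.06 F [0.22 0.03 0.18] gap 46.9 j [-0.52  0.14  1.5  -0.    1.5   1.1 ]
[([0.538, 0.027, 0.03], 0.93), ([0.426, 0.415, -0.001], 0.89), ([0.376, 0.074, 0.002], 0.64)]
stapler [([0.74, 0.107, -0.002], 0.56), ([0.558, 0.054, 0.035], 0.48)]
glue_stick [([0.771, -0.156, 0.001], 0.51)]
eraser [([0.751, -0.254, 0.0], 0.7)]
```

View pics/n1.png

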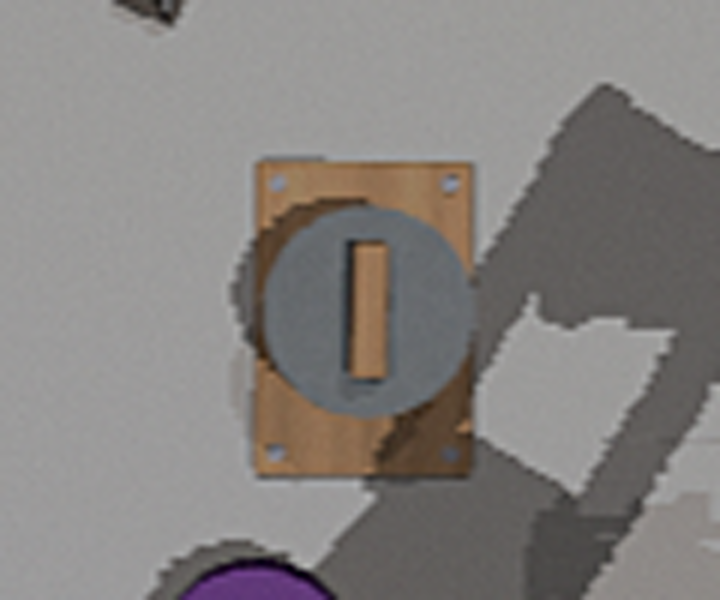

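View pics/n2.png

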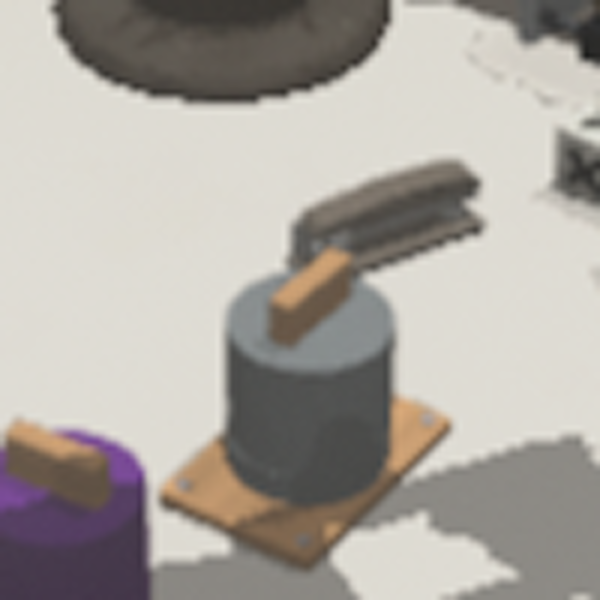

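The cap is seated flat with its bar in line with the plinth's long side. The bystanders have not moved, and the arm is clear, so I'm handing in.

```bash
python3 -c "
from cell import arm
print(arm.job_done()); print(arm.read_state()['t'])"
```

```text
the job is handed in; nothing more can be done
None
the job is handed in; nothing more can be done
```

The canister is packed and handed in at about 39 s. The tin stands upright in the lower shell, with the cap over it, seated and turned clockwise to its stop.

- **Tin:** I pinched it near the lid and levered it up by pushing its foot against the plinth and dragging it on the desk until it stood. The first try at lowering it into the shell hit the rim and tilted it in the fingers. I set it back on the desk, measured its place again and lowered it more slowly, and the picture then showed it upright on the floor. It is hidden under the cap now, so I could not look at it again.
- **Cap:** It dropped through the gaps without snagging, and the fingers stopped at 0.1127 m, as worked out for the lip on the shoulder. I turned it about 53° until the twisting load rose from 0.08 to 0.55 N m, which I took as the stop.
- **Last checks:** The pictures show the bar in line with the plinth and the gripper clear of everything. The network put the cap at (0.538, 0.027, 0.030), within 3 mm of the shell's centre and shoulder height. The stapler, glue stick and eraser read within 5 mm of their first readings, about the accuracy of those readings.

No check at the end failed. The hand-in gives no verdict, so I have not seen the judged result.

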